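Clear the carving board's juice groove

ROBOT

A 6-joint arm with a two-finger parallel gripper is mounted at the origin on the work surface. World frame = base frame: x ahead of the robot, y to its left, z up, the work surface at z = 0. Lengths are in m, angles in rad, forces in N, time in s.
With the tool pointing down it reaches from about 0.35 to 0.85 m from the base axis. Payload 8.1 kg.
Tool frame: the origin (TCP) lies on the front face of the gripper's body, between the roots of the fingers; the fingertips stand 73 mm ahead of it and the grasp point (between the pads) lies 54 mm ahead of it; z points along the fingers, y is the direction in which the jaws open and shut (so a half turn about z gives the same grasp; the last joint's range is limited). The gripper opens to 85 mm and grips with 20 to 120 N. Pads are 22 mm wide; open, the fingers measure 114 mm over their backs; the gripper's body (76 mm by 85 mm) begins 54 mm behind the grasp point. The pads swing forward as they close: fully open they stand 13 mm farther back than shut.
Start: joints at [1.183, 0.13, 1.488, -0, 1.523, -0.085], TCP at [0.179, 0.573, 0.304] pointing down, gripper open.
Joint ranges: [-2.96, 2.96], [-0.89, 2.26], [0.02, 2.5], [-1.34, 4.48], [0, 2.73], [-2.66, 2.66]. Speed limits (rad/s): [2.39, 2.39, 2.79, 3.14, 3.14, 3.14].

INTERFACE

Orientations are given as a rotation vector (axis times angle).
In Python, from station import env, viewer gives the robot as it stands.
- The arm moves only by the tool move_arm, never from a script. Its argument "rows" is a list of rows, each an object of numbers: "rx", "ry", "rz": the turn, a rotation vector about the tool's x, y, z in rad; "x", "y", "z": the shift along the tool's x, y, z in cm; "fingers": the closure, from -1 (fully open) to 1 (shut). A call has 1 to 12 rows; each row shifts and turns the pose as measured when the row begins, along the tool's axes as they then stand; what a row does not reach is not made up. A row lasts 1/10 s, in which the tool goes at most 50 mm and 8.59 degrees, less where a joint would pass 70% of its speed; a pose out of reach is approached as far as the arm can. A call with a gripper value outside its range is refused whole. The fingers move at their own pace and stop on an object; "newtons" is the grip in N (left out, the last holds). Time passes only in rows, so rows that do not move let the fingers close. It gives the time, the measured TCP pose, the force and the opening at its end, in the units of the state.
- env.sense(): the state, without advancing time (a new reading comes with each control period).
- viewer.read_camera(name): name is "scene" or "top" or "wrist"; returns the picture (420x560x3 uint8, red, green, blue); there is no depth.
- viewer.camera_params(name): a dict with "fx", "fy", "cx", "cy" (pixels), "dist_coeffs" ([k1, k2, p1, p2, k3] as OpenCV has them; the pictures are not rectified), "rvec" (rotation vector, rad) and "tvec" (3), from world to camera coordinates, as OpenCV has them. Camera axes: x right, y down, z forward; pixel columns grow to the right and rows downward; lengths in m; the calibration is good to about 2 mm. A picture is of the moment at which its call begins: read the wrist's pose just before it. camera_params takes no time and is no camera call; for the wrist camera it gives the pose at the moment of the call.
- env.sign_off(): hands the job in, once; it reports no verdict.
The state is a dict: "t": time; "joint_pos": joint angles; "joint_vel": joint speeds; "tau": joint torques, N m; "eef_pos": TCP position; "orientation": TCP orientation; "force": force on the tool from outside, world axes, zero at the start; "wrist_torque": the same for the moment, N m; "gripper_width": finger opening in m.
Only numpy, scipy, OpenCV 4.12 (cv2) and the standard library are available. Lean on these libraries where they do the work, as an engineer would, in place of code of your own. Each camera call takes 0.05 s, during which the arm holds its last target. There are 200 camera calls.

TASK

Take the red groove scraper from its sloped rest and, holding it square to the sloping carving board, run its tip through the board's L-shaped groove in one pass: start at the upper end, go down the side, round the corner and along the bottom to the far end, with the tip down in the groove all the way, never faster than 8 cm a second while it is in there and without pressing hard. Then lay the scraper back in the sloped rest, tip downwards, so that it slides down against the stop, and let go; leave everything else on the counter where it is.

Things in the scene. Friction and masses are not known exactly. Their poses are not given: they have to be found in the camera images.
- board: Pale wooden carving board, 220 x 300 x 28 mm, fixed on a steel easel, sloping 28 degrees and rising away from the robot. Origin: centre of its upper face, 100 mm above the counter; x up the slope, y to the left, z square out of the face. A 48 mm wide paddle handle juts 81 mm from its upper edge. Its L-shaped groove (dark floor) is 15 mm wide, 8 mm deep, walls upright, ends closed.
- groove_start (a point): Upper end of the groove's centre line, on the groove's floor (8 mm below the face): (65, 115, -8) mm in the board's frame. The side run goes straight down from here to the corner. The groove goes 7.5 mm beyond this point. Axes as the board's.
- groove_corner (a point): Square corner of the groove's centre line, on its floor: (-75, 115, -8) mm in the board's frame. The lower run goes straight from here to the far end. Axes as the board's.
- groove_end (a point): Far end of the groove's centre line, on its floor: (-75, -115, -8) mm in the board's frame; the groove goes 7.5 mm beyond it. Axes as the board's.
- scraper: Groove scraper, loose, about 70 g, 150 mm long. Origin: its tip; z runs up along the tool. A 5 mm thick round steel stem (brass-ended) from 0 to 45 mm, then a red plastic handle from 45 to 150 mm, 16 mm thick along x and 18 mm wide along y, with a black band near the top. It starts lying in the trough, tip on the stop, its axes along the trough's.
- scraper_grip (a point): Point on the scraper's axis 125 mm above its tip, in the middle of the handle's section, where it can be held in the rest: fingers come down along the tool's axis (28 degrees from vertical) and close on the 18 mm width (along y); 21 mm below this point the rest leaves room for them. Axes as the scraper's.
- trough: Tray of the white rest (fixed), left or right of the board. Origin: on its blue stop, where the tip rests, 30 mm above the counter. z: up the lying tool, 28 degrees from vertical, leaning to the robot; x: out of the floor, up and away from the robot. Floor at x = -8 mm to z = 85, then a 10 mm wide tongue to z = 125. Side walls 28 mm apart, to z = 80 and x = 7 mm. A freed scraper slides down.
- knife: Bystander: small black-handled knife, 207 mm long, 18 mm high, lying flat. Origin: centre of its underside.
- clove_a: Bystander: garlic clove, 30 mm long, 22 mm thick. Origin: centre of its underside.
- clove_b: Bystander: garlic clove, 30 mm long, 22 mm thick. Origin: centre of its underside.
- pepper: Bystander: whole green pepper, 125 mm long, 62 mm thick, lying. Origin: centre of its underside.
- oil: Bystander: green oil bottle, 60 mm across, 200 mm tall. Origin: centre of its underside.
- salt: Bystander: white salt jar with a wooden lid, 64 mm across, 85 mm tall. Origin: centre of its underside.
- bowl: Bystander: blue bowl with pepper rings, 120 mm across, 50 mm tall. Origin: centre of its underside.
Not all that is in view belongs to the job. There is more than one size of the scraper; the one meant has the size given above.

How it is judged:
On the way, in this order (a step that is already met when the one before it is completed fails the run):
1. the tip is down in the groove at its upper end, the scraper square to the board (x of scraper in the frame of board between 0.053 and 0.077 m and y of scraper in the frame of board between 0.106 and 0.124 m and z of scraper in the frame of board between -0.012 and -0.002 m and angle between the z axis of scraper and the z axis of board, either way round below 0.2 rad), for 0.04 s.
2. the tip passes down the side run, in the groove (1 of 3) (x of scraper in the frame of board between 0.022 and 0.038 m and y of scraper in the frame of board between 0.106 and 0.124 m and z of scraper in the frame of board between -0.012 and -0.002 m and angle between the z axis of scraper and the z axis of board, either way round below 0.2 rad), for 0.04 s.
3. the tip passes down the side run, in the groove (2 of 3) (x of scraper in the frame of board between -0.013 and 0.003 m and y of scraper in the frame of board between 0.106 and 0.124 m and z of scraper in the frame of board between -0.012 and -0.002 m and angle between the z axis of scraper and the z axis of board, either way round below 0.2 rad), for 0.04 s.
4. the tip passes down the side run, in the groove (3 of 3) (x of scraper in the frame of board between -0.048 and -0.032 m and y of scraper in the frame of board between 0.106 and 0.124 m and z of scraper in the frame of board between -0.012 and -0.002 m and angle between the z axis of scraper and the z axis of board, either way round below 0.2 rad), for 0.04 s.
5. the tip is in the corner of the groove (x of scraper in the frame of board between -0.084 and -0.066 m and y of scraper in the frame of board between 0.106 and 0.124 m and z of scraper in the frame of board between -0.012 and -0.002 m and angle between the z axis of scraper and the z axis of board, either way round below 0.2 rad), for 0.04 s.
6. the tip passes along the lower run, in the groove (1 of 4) (x of scraper in the frame of board between -0.084 and -0.066 m and y of scraper in the frame of board between 0.062 and 0.078 m and z of scraper in the frame of board between -0.012 and -0.002 m and angle between the z axis of scraper and the z axis of board, either way round below 0.2 rad), for 0.04 s.
7. the tip passes along the lower run, in the groove (2 of 4) (x of scraper in the frame of board between -0.084 and -0.066 m and y of scraper in the frame of board between 0.015 and 0.031 m and z of scraper in the frame of board between -0.012 and -0.002 m and angle between the z axis of scraper and the z axis of board, either way round below 0.2 rad), for 0.04 s.
8. the tip passes along the lower run, in the groove (3 of 4) (x of scraper in the frame of board between -0.084 and -0.066 m and y of scraper in the frame of board between -0.031 and -0.015 m and z of scraper in the frame of board between -0.012 and -0.002 m and angle between the z axis of scraper and the z axis of board, either way round below 0.2 rad), for 0.04 s.
9. the tip passes along the lower run, in the groove (4 of 4) (x of scraper in the frame of board between -0.084 and -0.066 m and y of scraper in the frame of board between -0.078 and -0.062 m and z of scraper in the frame of board between -0.012 and -0.002 m and angle between the z axis of scraper and the z axis of board, either way round below 0.2 rad), for 0.04 s.
10. the tip is down in the groove at its far end (x of scraper in the frame of board between -0.084 and -0.066 m and y of scraper in the frame of board between -0.128 and -0.102 m and z of scraper in the frame of board between -0.012 and -0.002 m and angle between the z axis of scraper and the z axis of board, either way round below 0.2 rad), for 0.04 s.
At the end, for the whole second after the job is handed in: The scraper lies in the trough of its rest, released and still, tip down within 5 mm of the stop, within 10 mm (across the floor's plane) and 13 mm (sideways) of the trough's middle line and within 0.2 rad of its slope (z of scraper in the frame of trough between -0.005 and 0.005 m and x of scraper in the frame of trough between -0.01 and 0.01 m and y of scraper in the frame of trough between -0.013 and 0.013 m and angle between the z axis of scraper and the z axis of trough, either way round below 0.2 rad and z of scraper_grip in the frame of trough above 0.1 m and linear speed of scraper below 0.01 m/s and contact force between scraper and the fingers below 0.05 N); the robot touches nothing.
It fails at once if the tip goes faster than 8 cm/s while in the groove (linear speed of scraper above 0.08 m/s and x of scraper in the frame of board between -0.0825 and 0.0725 m and y of scraper in the frame of board between -0.1225 and 0.1225 m and z of scraper in the frame of board between -0.02 and -0.002 m).
It fails at once if the scraper is pressed on the board with more than 25 N (contact force between scraper and board above 25 N).
It fails at once if a bystander is moved more than 3 cm (distance of any of knife, clove_a, clove_b, pepper, oil, salt, bowl from where it was at the start of the episode above 0.03 m).
It also fails if it takes over 72 s, if anything falls off the work surface, if the arm or the gripper's body presses on something with over 40 N, if the wrist force passes 120 N, or if a joint passes its speed limit or range.

## Working session

There is one attempt and no reset: what is moved stays moved. The work goes in short steps, Python scripts to look and compute and a tool call to move; the robot and the scene stay as the last step left them, time stands still between calls to the robot, and variables do not carry over. Pictures are saved under pics/ and viewed, about 8 in all and at most 12, crops included, and the job is handed in when it is done.

Besides the shell and the picture viewer there is one more tool, called after ">>>" by a JSON object that holds its "api" and its "payload", one argument or row to a line. move_arm: Moves the arm, as the interface text tells. Its arguments: {"type":"object","properties":{"rows":{"type":"array"},"newtons":{"type":"number"}},"required":["rows"]}

```bash
ls; mkdir -p pics; python3 - <<'E'
from station import env, viewer
import cv2
print(env.sense())
for n in ("scene","top"):
    im=viewer.read_camera(n); print(n,viewer.camera_params(n))
    cv2.imwrite(f"pics/{n}0.png",im[:,:,::-1])
E
```

```text
pics
{'t': 0.0, 'joint_pos': array([ 1.18255699e+00,  1.31160810e-01,  1.48927669e+00, -5.07449027e-05,
        1.52300988e+00, -8.53582464e-02]), 'joint_vel': array([-0.00109169,  0.00031965, -0.00027102,  0.00062282,  0.0004356 ,
        0.00015383]), 'tau': array([-1.41952998e-03, -5.69399714e+01, -5.00551558e+01, -4.97617439e-04,
        1.50327216e-02, -3.68402183e-06]), 'eef_pos': array([0.17877268, 0.57230936, 0.30284595]), 'orientation': array([-4.73885806e-01, -3.10525432e+00,  2.85042338e-03]), 'force': array([-0.60139365,  0.5759295 , -0.25864608]), 'wrist_torque': array([-0.01989037,  0.01099567,  0.01945998]), 'gripper_width': 0.08556468481897136}
scene {'fx': 419.0945311313891, 'fy': 419.0945311313891, 'cx': 276.51092501978303, 'cy': 205.93682202195106, 'dist_coeffs': array([-0.11686298,  0.        ,  0.        ,  0.        ,  0.        ]), 'rvec': array([ 0.81704068,  2.62355308, -1.03223544]), 'tvec': array([ 0.42040603, -0.18620043,  1.50651398])}
top {'fx': 440.91480159949936, 'fy': 440.91480159949936, 'cx': 274.7079497472881, 'cy': 208.84723795438066, 'dist_coeffs': array([0.01920138, 0.        , 0.        , 0.        , 0.        ]), 'rvec': array([ 2.16107151, -2.06383873,  0.21019325]), 'tvec': array([0.03315246, 0.53474885, 1.03921103])}
```

View pics/scene0.png

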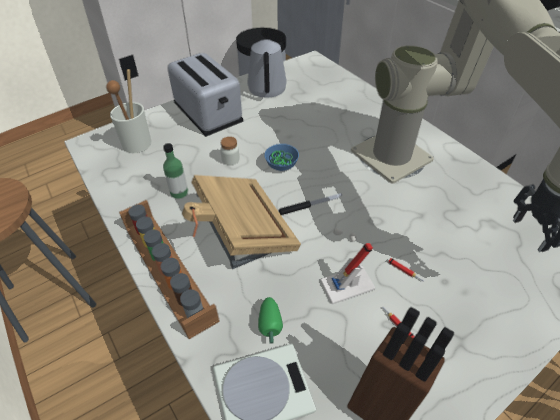

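View pics/top0.png

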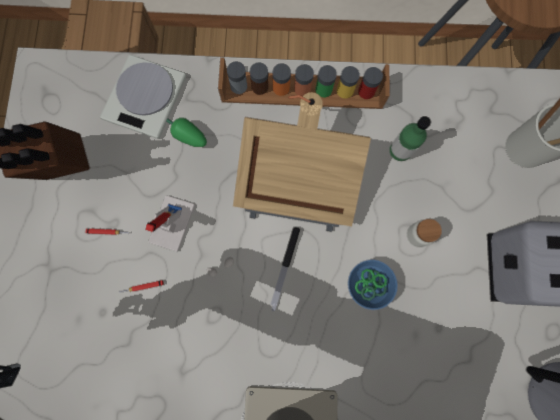

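The scene view shows the white rest with the red scraper at about (350,275), the board at (245,215) and two small decoy scrapers. In the top view the rest is at (168,218) and the board at (303,172), with its L groove from (252,138) via (250,197) to (342,210). Next I'll zoom in.

```bash
cat > h.py <<'E'
import numpy as np, cv2
from scipy.spatial.transform import Rotation as R
from station import env, viewer
def cam(n, P=None):
    p=P or viewer.camera_params(n)
    K=np.array([[p['fx'],0,p['cx']],[0,p['fy'],p['cy']],[0,0,1]])
    return K,np.array(p['dist_coeffs']),np.array(p['rvec']),np.array(p['tvec'])
def ray(c,uv):
    K,d,r,t=c
    x=cv2.undistortPoints(np.array(uv,float).reshape(-1,1,2),K,d).reshape(-1,2)
    M=R.from_rotvec(r).as_matrix()
    D=np.c_[x,np.ones(len(x))]@M
    return -M.T@t, D/np.linalg.norm(D,axis=1)[:,None]
def plane(c,uv,p0,n):
    o,D=ray(c,uv); n=np.array(n); s=((np.array(p0)-o)@n)/(D@n)
    return o+s[:,None]*D
def onz(c,uv,z): return plane(c,uv,[0,0,z],[0,0,1.])
def proj(c,X):
    K,d,r,t=c
    return cv2.projectPoints(np.array(X,float).reshape(-1,3),r,t,K,d)[0].reshape(-1,2)
def cross(c1,uv1,c2,uv2):
    o1,d1=ray(c1,uv1);o2,d2=ray(c2,uv2);d1=d1[0];d2=d2[0]
    s=np.linalg.lstsq(np.c_[d1,-d2],o2-o1,rcond=None)[0]
    a=o1+s[0]*d1;b=o2+s[1]*d2
    return (a+b)/2,np.linalg.norm(a-b)
E
python3 - <<'E'
from h import *
im=cv2.imread('pics/top0.png'); s=cv2.imread('pics/scene0.png')
a=cv2.resize(im[90:240,225:385],None,fx=3.5,fy=3.5,interpolation=cv2.INTER_CUBIC)   # 560x525
b=cv2.resize(im[185:260,140:200],None,fx=3.8,fy=3.8,interpolation=cv2.INTER_CUBIC)  # 228x285
d=cv2.resize(s[235:305,318:378],None,fx=3.8,fy=3.8,interpolation=cv2.INTER_CUBIC)   # 228x266
o=np.zeros((560,790,3),np.uint8); o[:a.shape[0],:a.shape[1]]=a; o[:b.shape[0],561:561+b.shape[1]]=b; o[290:290+d.shape[0],561:561+d.shape[1]]=d
cv2.imwrite('pics/crop1.png',o)
E
```

```text
(no output)
```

View pics/crop1.png

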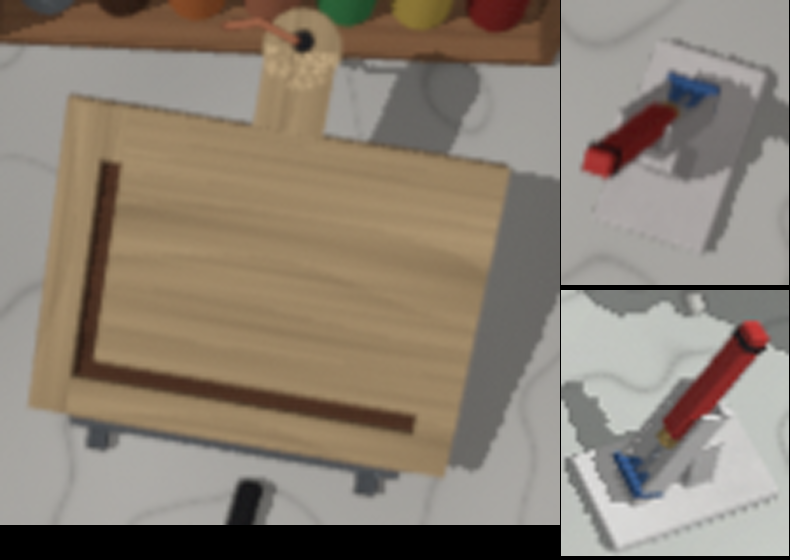

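The crop gives the board face corners at crop (70,95), (508,167), (443,474) and (30,405). The scraper's red cap is at (598,160) in the top view and (752,332) in the scene view. The blue stop is at about (693,90) in the top view.

```bash
cat >> h.py <<'E'
from scipy.optimize import least_squares
def frame(px,py,pz,yaw,tilt): # board: x up slope
    return R.from_euler('ZY',[yaw,tilt]).as_matrix(), np.array([px,py,pz])
T=np.deg2rad(28)
E
python3 - <<'E'
from h import *
ct=cam('top');cs=cam('scene')
uv=np.array([[70,95],[508,167],[443,474],[30,405]])/3.5+[225,90]
L=np.array([[.11,.15,0],[.11,-.15,0],[-.11,-.15,0],[-.11,.15,0]])
f=lambda q:(proj(ct,L@frame(q[0],q[1],.1,q[2],-T)[0].T+frame(q[0],q[1],.1,q[2],-T)[1])-uv).ravel()
r=least_squares(f,[.55,0,0]); print(r.x,np.rad2deg(r.x[2]),r.fun.round(2))
M,p=frame(r.x[0],r.x[1],.1,r.x[2],-T)
for g in ([.065,.115,-.008],[-.075,.115,-.008],[-.075,-.115,-.008]):
    X=M@g+p; print(X,(proj(ct,X)-[225,90])*3.5)
# rest
a=(np.array([598,160])-[561,0])/3.8+[140,185]; b=(np.array([752,332])-[561,290])/3.8+[318,235]
print('cap',cross(ct,[a],cs,[b]))
a=(np.array([676,107])-[561,0])/3.8+[140,185]; b=(np.array([671,437])-[561,290])/3.8+[318,235]
print('brass/red',cross(ct,[a],cs,[b]))
# base plate corners, top
q=(np.array([[672,40],[775,72],[708,252],[595,210]])-[561,0])/3.8+[140,185]
print(onz(ct,q,.006))
E
```

```text
[ 0.61487216  0.00155326 -0.12428734] -7.121139968211933 [-0.65 -0.16  0.83 -0.28  0.47  0.38 -0.68 -0.02]
[0.68980413 0.10808588 0.12345207] [[111.1275463  167.90154077]]
[0.56714498 0.12340985 0.05772605] [[ 83.94347433 363.38488807]]
[ 0.53863243 -0.10481599  0.05772605] [[404.34588622 417.09790843]]
cap (array([0.45789207, 0.33167113, 0.15676291]), np.float64(0.0010757432144305247))
brass/red (array([0.50621769, 0.31700833, 0.05897731]), np.float64(0.008253445349254873))
[[0.56529515 0.33429775 0.006     ]
 [0.54616485 0.26204333 0.006     ]
 [0.42138955 0.29661271 0.006     ]
 [0.44609793 0.3747522  0.006     ]]
```

```bash
cat >> h.py <<'E'
def toolR(yaw): # tool orientation for a rest/board frame of given yaw
    F=frame(0,0,0,yaw,-T)[0]; return np.c_[-F[:,0],F[:,1],-F[:,2]]
def plan(p,Rt,n,fix=None):
    s=env.sense(); R0=R.from_rotvec(s['orientation']); p0=s['eef_pos']; Rt=R.from_matrix(Rt)
    dr=(R0.inv()*Rt).as_rotvec(); prev=R0
    d=(np.array(p)-p0)/n
    print('tot',((np.array(p)-p0)*100).round(2),dr.round(3))
    for k in range(n):
        cur=R0*R.from_rotvec(dr*(k/n)); print((cur.inv().apply(d)*100).round(2),end=' ')
    print('\nrot/row',(dr/n).round(4))
E
python3 - <<'E'
from h import *
yaw=np.deg2rad(-17); F=frame(0,0,0,yaw,-T)[0]
cap=np.array([.4579,.3317,.160]); tip=cap-.15*F[:,2]; print(tip)
plan(tip+F[:,2]*(.179+.1),toolR(yaw),10)
E
```

```text
[0.52524368 0.31111097 0.02755786]
tot [ 22.12 -22.29  -2.9 ] [-0.003 -0.489 -0.006]
[-2.78 -1.47  0.29] [-2.76 -1.47  0.43] [-2.73 -1.47  0.56] [-2.7  -1.47  0.69] [-2.66 -1.47  0.82] [-2.62 -1.48  0.95] [-2.57 -1.48  1.08] [-2.51 -1.48  1.2 ] [-2.45 -1.48  1.32] [-2.38 -1.48  1.44] 
rot/row [-0.0003 -0.0489 -0.0006]
```

>>> {"api": "move_arm", "payload": {
  "rows": [
    {"x": -2.78,"y": -1.47,"z": 0.29,"ry": -0.049,"fingers": -1},
    {"x": -2.76,"y": -1.47,"z": 0.43,"ry": -0.049},
    {"x": -2.73,"y": -1.47,"z": 0.56,"ry": -0.049},
    {"x": -2.7,"y": -1.47,"z": 0.69,"ry": -0.049},
    {"x": -2.66,"y": -1.47,"z": 0.82,"ry": -0.049},
    {"x": -2.62,"y": -1.48,"z": 0.95,"ry": -0.049},
    {"x": -2.57,"y": -1.48,"z": 1.08,"ry": -0.049},
    {"x": -2.5,"y": -1.48,"z": 1.2,"ry": -0.049},
    {"x": -2.45,"y": -1.48,"z": 1.32,"ry": -0.049},
    {"x": -2.38,"y": -1.48,"z": 1.44,"ry": -0.049},
    {}
  ]
}}

```text
invalid input at $.rows[0]: expected keys rx, ry, rz, x, y, z, fingers
```

```bash
python3 - <<'E'
from h import *
P=viewer.camera_params('wrist'); np.save('w1.npy',P,allow_pickle=True)
im=viewer.read_camera('wrist')[:,:,::-1]; cv2.imwrite('pics/w1.png',im); print(P)
s=env.sense();print(s['eef_pos'],R.from_rotvec(s['orientation']).as_matrix().round(3))
E
```

```text
{'fx': 331.1924876117594, 'fy': 331.1924876117594, 'cx': 276.4694973868379, 'cy': 210.0924761683385, 'dist_coeffs': array([-0.01544052,  0.        ,  0.        ,  0.        ,  0.        ]), 'rvec': array([-2.32967546, -1.71255538, -0.25386687]), 'tvec': array([-0.60126436, -0.03774545,  0.37983946])}
[0.17876921 0.5724052  0.30306525] [[-0.955  0.298 -0.001]
 [ 0.298  0.955 -0.001]
 [ 0.    -0.001 -1.   ]]
```

View pics/w1.png

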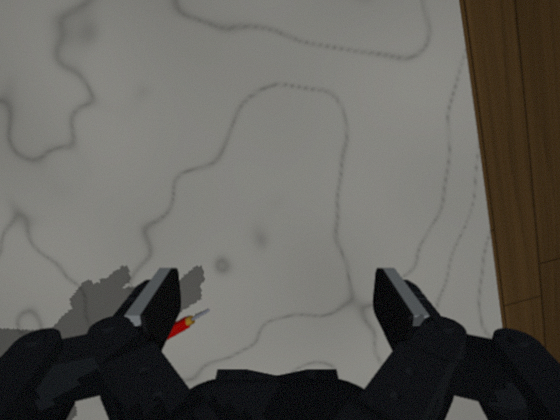

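The call was refused because every row needs all its keys, so the view shows only the start pose and the counter. I'll resend it with full rows.

>>> {"api": "move_arm", "payload": {
  "rows": [
    {"x": -2.78,"y": -1.47,"z": 0.29,"rx": 0,"ry": -0.049,"rz": 0,"fingers": -1},
    {"x": -2.76,"y": -1.47,"z": 0.43,"rx": 0,"ry": -0.049,"rz": 0,"fingers": -1},
    {"x": -2.73,"y": -1.47,"z": 0.56,"rx": 0,"ry": -0.049,"rz": 0,"fingers": -1},
    {"x": -2.7,"y": -1.47,"z": 0.69,"rx": 0,"ry": -0.049,"rz": 0,"fingers": -1},
    {"x": -2.66,"y": -1.47,"z": 0.82,"rx": 0,"ry": -0.049,"rz": 0,"fingers": -1},
    {"x": -2.62,"y": -1.48,"z": 0.95,"rx": 0,"ry": -0.049,"rz": 0,"fingers": -1},
    {"x": -2.57,"y": -1.48,"z": 1.08,"rx": 0,"ry": -0.049,"rz": 0,"fingers": -1},
    {"x": -2.5,"y": -1.48,"z": 1.2,"rx": 0,"ry": -0.049,"rz": 0,"fingers": -1},
    {"x": -2.45,"y": -1.48,"z": 1.32,"rx": 0,"ry": -0.049,"rz": 0,"fingers": -1},
    {"x": -2.38,"y": -1.48,"z": 1.44,"rx": 0,"ry": -0.049,"rz": 0,"fingers": -1},
    {"x": 0,"y": 0,"z": 0,"rx": 0,"ry": 0,"rz": 0,"fingers": -1}
  ]
}}

```text
t: 1.25
eef_pos: [0.4056, 0.3394, 0.2714]
orientation: [0.391, 2.611, -0.114]
force: [0.2, 0.6, 0.0]
gripper_width: 0.0855
```

```bash
python3 - <<'E'
from h import *
P=viewer.camera_params('wrist'); np.save('w1.npy',P,allow_pickle=True)
im=viewer.read_camera('wrist')[:,:,::-1]; cv2.imwrite('pics/w2.png',im)
s=env.sense();print(s['eef_pos'],R.from_rotvec(s['orientation']).as_matrix().round(3))
E
```

```text
[0.40487618 0.3405065  0.27177677] [[-0.837  0.295  0.46 ]
 [ 0.254  0.955 -0.149]
 [-0.484 -0.008 -0.875]]
```

View pics/w2.png

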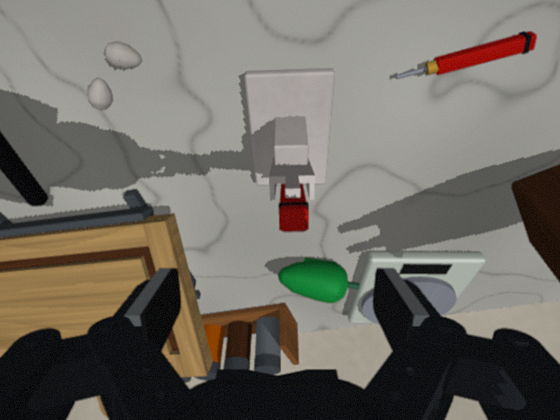

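The wrist view shows the cap's end face at about (293,218), between columns 280-308 and rows 206-231. The plate's corners are at (246,73), (334,69), (328,187) and (258,186).

```bash
python3 - <<'E'
from h import *
P=np.load('w1.npy',allow_pickle=True).item(); cw=cam('w',P)
im=cv2.imread('pics/w2.png'); hsv=cv2.cvtColor(im,cv2.COLOR_BGR2HSV)
sub=(slice(170,245),slice(262,330))
m=cv2.inRange(hsv,(0,120,60),(8,255,255))|cv2.inRange(hsv,(172,120,60),(180,255,255))
mm=np.zeros_like(m); mm[sub]=m[sub]
ys,xs=np.nonzero(mm[206:]);ys+=206
print('cap box',xs.min(),xs.max(),ys.min(),ys.max())
for r in range(186,236,4):
    x=np.nonzero(mm[r])[0]; print(r,(x.min(),x.max(),len(x)) if len(x) else None, im[r,293].tolist())
q=onz(cw,[[246,73],[334,69],[328,187],[258,186]],.006); print(q.round(4))
d=(q[3]-q[0])+(q[2]-q[1]); w=q[1]-q[0]
print(np.rad2deg(np.arctan2(d[1],d[0])),np.rad2deg(np.arctan2(w[0],-w[1])),np.linalg.norm(w))
E
```

```text
cap box 279 307 206 230
186 (np.int64(281), np.int64(302), 7) [82, 84, 87]
190 (np.int64(281), np.int64(303), 6) [181, 185, 191]
194 (np.int64(281), np.int64(303), 7) [176, 179, 184]
198 (np.int64(281), np.int64(304), 22) [34, 33, 81]
202 None [11, 2, 40]
206 (np.int64(282), np.int64(306), 25) [3, 16, 81]
210 (np.int64(280), np.int64(307), 28) [14, 13, 106]
214 (np.int64(280), np.int64(307), 28) [11, 16, 108]
218 (np.int64(280), np.int64(307), 28) [14, 16, 109]
222 (np.int64(280), np.int64(307), 28) [19, 15, 108]
226 (np.int64(280), np.int64(307), 28) [7, 9, 104]
230 (np.int64(282), np.int64(304), 23) [29, 30, 97]
234 None [144, 150, 150]
[[0.4237 0.3051 0.006 ]
 [0.4429 0.3804 0.006 ]
 [0.5789 0.349  0.006 ]
 [0.5536 0.2705 0.006 ]]
-13.95100723998394 165.6821759902417 0.07770605026358329
```

```bash
python3 - <<'E'
from h import *
P=np.load('w1.npy',allow_pickle=True).item(); cw=cam('w',P)
im=cv2.imread('pics/w2.png'); hsv=cv2.cvtColor(im,cv2.COLOR_BGR2HSV)
m=cv2.inRange(hsv,(0,120,60),(8,255,255))|cv2.inRange(hsv,(172,120,60),(180,255,255))
sub=m[205:236,270:320]; 
cols=range(14,35,2); print('bottom',[(c+270,int(np.nonzero(sub[:,c])[0].max()+205)) for c in cols]); print('top',[(c+270,int(np.nonzero(sub[:,c])[0].min()+205)) for c in cols])
print(cv2.minAreaRect(cv2.findNonZero(sub)))
cv2.imwrite('pics/c2.png',np.hstack([cv2.resize(im[60:240,236:340],None,fx=3.3,fy=3.3,interpolation=cv2.INTER_CUBIC)]))
# plate lines by white-mask edges
g=cv2.inRange(hsv,(0,0,150),(180,60,255))
for r in (85,100,115,130,145,160): 
    row=im[r,225:350].astype(int).sum(1); d=np.diff(row); print(r,225+d[:50].argmax(),225+60+d[60:].argmin(),d[:50].max(),d[60:].min())
for yaw in (-14,-17):
  F=frame(0,0,0,np.deg2rad(yaw),-T)[0]
  c=plane(cw,[[293.7,218.5]],[.4579,.3317,.1605],F[:,2])[0]; c0=onz(cw,[[293.7,218.5]],.1624)[0]; print(yaw,c,c0,'tip',c0-.15*F[:,2])
E
```

```text
bottom [(284, 230), (286, 230), (288, 230), (290, 230), (292, 230), (294, 230), (296, 230), (298, 230), (300, 230), (302, 230), (304, 230)]
top [(284, 206), (286, 206), (288, 206), (290, 205), (292, 206), (294, 205), (296, 205), (298, 205), (300, 205), (302, 205), (304, 205)]
((23.0, 12.5), (25.0, 28.0), 90.0)
85 245 332 70 -17
100 246 330 82 -31
115 248 329 82 -26
130 250 329 78 -27
145 274 304 70 -33
160 274 307 105 -78
-14 [0.45729743 0.3355279  0.15969673] [0.45443026 0.3362223  0.1624    ] tip [0.5227592  0.31918599 0.02995786]
-17 [0.45736338 0.33551193 0.15963455] [0.45443026 0.3362223  0.1624    ] tip [0.52177394 0.31563327 0.02995786]
```

View pics/c2.png

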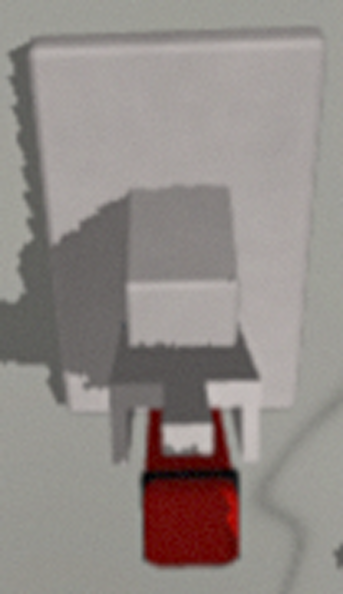

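The crop shows the cap face nearly aligned with the wrist camera, with the tongue and walls centred behind it. I'm taking yaw as about -15.5° and planning the approach.

```bash
python3 - <<'E'
from h import *
yaw=np.deg2rad(-15.5); F=frame(0,0,0,yaw,-T)[0]; cap=np.array([.455,.335,.1624])
print('tip',cap-.15*F[:,2])
plan(cap+.09*F[:,2],toolR(yaw),3); plan(cap+.031*F[:,2],toolR(yaw),3)
E
```

```text
tip [0.52285956 0.31618088 0.02995786]
tot [ 0.94  0.58 -2.99] [-0.021  0.016 -0.022]
[0.27 0.28 0.99] [0.26 0.28 0.99] [0.25 0.27 0.99] 
rot/row [-0.0069  0.0054 -0.0072]
tot [ 3.61 -0.16 -8.2 ] [-0.021  0.016 -0.022]
[0.3  0.33 2.95] [0.28 0.31 2.96] [0.26 0.29 2.96] 
rot/row [-0.0069  0.0054 -0.0072]
```

>>> {"api": "move_arm", "payload": {
  "rows": [
    {"x": 0.27,"y": 0.28,"z": 0.99,"rx": -0.007,"ry": 0.005,"rz": -0.007,"fingers": -1},
    {"x": 0.26,"y": 0.28,"z": 0.99,"rx": -0.007,"ry": 0.005,"rz": -0.007,"fingers": -1},
    {"x": 0.25,"y": 0.27,"z": 0.99,"rx": -0.007,"ry": 0.005,"rz": -0.007,"fingers": -1},
    {"x": 0,"y": 0,"z": 0,"rx": 0,"ry": 0,"rz": 0,"fingers": -1}
  ]
}}

```text
t: 1.7
eef_pos: [0.4136, 0.3489, 0.2392]
orientation: [0.354, 2.635, -0.084]
force: [0.1, -0.5, -0.3]
gripper_width: 0.0855
```

```bash
python3 - <<'E'
from h import *
yaw=np.deg2rad(-15.5); F=frame(0,0,0,yaw,-T)[0]; cap=np.array([.455,.335,.1624])
plan(cap+.031*F[:,2],toolR(yaw),4)
E
```

```text
tot [ 2.74 -1.   -4.94] [ 0.004 -0.003  0.002]
[-0.07 -0.06  1.43] [-0.06 -0.06  1.43] [-0.06 -0.06  1.43] [-0.06 -0.06  1.43] 
rot/row [ 0.001  -0.0008  0.0006]
```

>>> {"api": "move_arm", "payload": {
  "rows": [
    {"x": -0.07,"y": -0.06,"z": 1.43,"rx": 0,"ry": 0,"rz": 0,"fingers": -1},
    {"x": -0.06,"y": -0.06,"z": 1.43,"rx": 0,"ry": 0,"rz": 0,"fingers": -1},
    {"x": -0.06,"y": -0.06,"z": 1.43,"rx": 0,"ry": 0,"rz": 0,"fingers": -1},
    {"x": -0.06,"y": -0.06,"z": 1.43,"rx": 0,"ry": 0,"rz": 0,"fingers": -1},
    {"x": 0,"y": 0,"z": 0,"rx": 0,"ry": 0,"rz": 0,"fingers": -1}
  ]
}}

```text
t: 2.2
eef_pos: [0.4418, 0.3397, 0.1858]
orientation: [0.352, 2.637, -0.084]
force: [-0.2, 0.2, 0.1]
gripper_width: 0.0854
```

```bash
python3 - <<'E'
from h import *
yaw=np.deg2rad(-15.5); F=frame(0,0,0,yaw,-T)[0]; cap=np.array([.455,.335,.1624])
plan(cap+.031*F[:,2],toolR(yaw),1)
a=viewer.read_camera('wrist')[:,:,::-1]; cw=cam('wrist'); s=env.sense(); print(s['eef_pos'])
hsv=cv2.cvtColor(np.ascontiguousarray(a),cv2.COLOR_BGR2HSV)
m=cv2.inRange(hsv,(0,120,40),(8,255,255))|cv2.inRange(hsv,(172,120,40),(180,255,255))
cv2.imwrite('pics/w3.png',a)
n,l,st,c=cv2.connectedComponentsWithStats(m)
for i in range(1,n):
    if st[i,4]>300: print(st[i],c[i])
E
```

```text
tot [-0.08 -0.08  0.4 ] [ 0.004 -0.005  0.004]
[-0.14 -0.1  -0.38] 
rot/row [ 0.0042 -0.0047  0.0044]
[0.44182493 0.34007827 0.18673928]
[ 471   47   89   45 2123] [517.52425813  69.13707018]
[ 250  246   43   52 1064] [271.84680451 279.8862782 ]
[ 246  306   49   47 2177] [270.04915021 329.0096463 ]
```

View pics/w3.png

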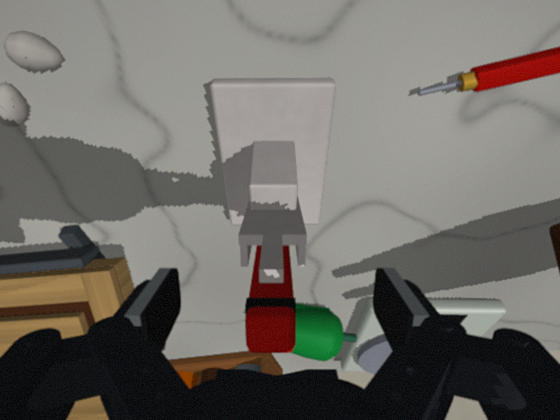

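The wrist view shows the cap at (270,329), about 7 px left of the jaws' middle at 277, which is roughly 2.5 mm. I'm computing the exact offset in the tool frame.

```bash
python3 - <<'E'
from h import *
cw=cam('wrist'); s=env.sense(); Rt=R.from_rotvec(s['orientation'])
for z in (.160,.1624,.165):
    c=onz(cw,[[270,329.3]],z)[0]; print(c,'tool frame mm',Rt.inv().apply(c-s['eef_pos'])*1000)
o,D=ray(cw,[[246,329],[294.5,329]]); k=49/331.19; print('dist from width',.018/k)
M=R.from_rotvec(cw[2]); print('depth of pt',M.apply(c)+cw[3])
E
```

```text
[0.45748911 0.33557169 0.16      ] tool frame mm [-1.96729965 -0.31765618 31.25210045]
[0.45264419 0.33698636 0.1624    ] tool frame mm [ 1.3803719  -0.21374795 26.7780857 ]
[0.44739553 0.33851892 0.165     ] tool frame mm [ 5.00701607 -0.10118069 21.93123638]
dist from width 0.12166163265306121
depth of pt [-0.00212469  0.0391497   0.10854993]
```

>>> {"api": "move_arm", "payload": {
  "rows": [
    {"x": 0,"y": -0.24,"z": -0.3,"rx": 0.004,"ry": -0.005,"rz": 0.004,"fingers": -1},
    {"x": 0,"y": 0,"z": 0,"rx": 0,"ry": 0,"rz": 0,"fingers": 1},
    {"x": 0,"y": 0,"z": 0,"rx": 0,"ry": 0,"rz": 0,"fingers": 1},
    {"x": 0,"y": 0,"z": 0,"rx": 0,"ry": 0,"rz": 0,"fingers": 1},
    {"x": 0,"y": 0,"z": 0,"rx": 0,"ry": 0,"rz": 0,"fingers": 1},
    {"x": 0,"y": 0,"z": 0,"rx": 0,"ry": 0,"rz": 0,"fingers": 1},
    {"x": 0,"y": 0,"z": 0,"rx": 0,"ry": 0,"rz": 0,"fingers": 1},
    {"x": 0,"y": 0,"z": 0,"rx": 0,"ry": 0,"rz": 0,"fingers": 1}
  ],
  "newtons": 60
}}

```text
t: 3.05
eef_pos: [0.4399, 0.3395, 0.1928]
orientation: [0.358, 2.628, -0.083]
force: [-0.2, -0.6, -0.1]
gripper_width: 0.0172
```

```bash
python3 - <<'E'
from h import *
s=env.sense(); print(s['eef_pos'],s['orientation'],s['gripper_width'],s['force'])
np.save('grip.npy',np.r_[s['eef_pos'],s['orientation']])
E
```

```text
[0.43994646 0.33952413 0.19280802] [ 0.35802986  2.62782685 -0.08346979] 0.017225508826926018 [-0.24715241 -0.60379522 -0.13755   ]
```

The handle is gripped with a 17.2 mm opening. Now I'll lift along the trough axis.

>>> {"api": "move_arm", "payload": {
  "rows": [
    {"x": 0,"y": 0,"z": -1.5,"rx": 0,"ry": 0,"rz": 0,"fingers": 1},
    {"x": 0,"y": 0,"z": -2.5,"rx": 0,"ry": 0,"rz": 0,"fingers": 1},
    {"x": 0,"y": 0,"z": -2.5,"rx": 0,"ry": 0,"rz": 0,"fingers": 1},
    {"x": 0,"y": 0,"z": -2.5,"rx": 0,"ry": 0,"rz": 0,"fingers": 1},
    {"x": 0,"y": 0,"z": -2.5,"rx": 0,"ry": 0,"rz": 0,"fingers": 1},
    {"x": 0,"y": 0,"z": 0,"rx": 0,"ry": 0,"rz": 0,"fingers": 1},
    {"x": 0,"y": 0,"z": 0,"rx": 0,"ry": 0,"rz": 0,"fingers": 1}
  ]
}}

```text
t: 3.75
eef_pos: [0.3867, 0.3525, 0.2975]
orientation: [0.359, 2.626, -0.087]
force: [0.1, 1.2, -0.9]
gripper_width: 0.0171
```

```bash
python3 - <<'E'
from h import *
s=env.sense(); print(s['eef_pos'],s['orientation'],s['gripper_width'])
Rt=R.from_rotvec(s['orientation']); t=s['eef_pos']+Rt.apply([0,0,.1844]); print('tip guess',t)
o=np.zeros((400,800,3),np.uint8)
for i,n in enumerate(('scene','top')):
    im=viewer.read_camera(n)[:,:,::-1]; cv2.imwrite(f'pics/lift_{n}.png',im); c=cam(n)
    u=proj(c,t)[0]; x,y=(u-40).astype(int); x=max(x,0);y=max(y,0)
    o[:,i*400:i*400+400]=cv2.resize(im[y:y+80,x:x+80],(400,400),interpolation=cv2.INTER_CUBIC); print(n,'origin',x,y,'expect',(u-[x,y])*5)
cv2.imwrite('pics/lift.png',o)
E
```

```text
[0.3867418  0.35247389 0.29750982] [ 0.35894877  2.62589588 -0.08695765] 0.017090923319354617
tip guess [0.47111449 0.329458   0.13516797]
scene origin 322 213 expect [203.39474209 200.75398919]
top origin 114 182 expect [200.69116664 203.92783325]
```

View pics/lift.png

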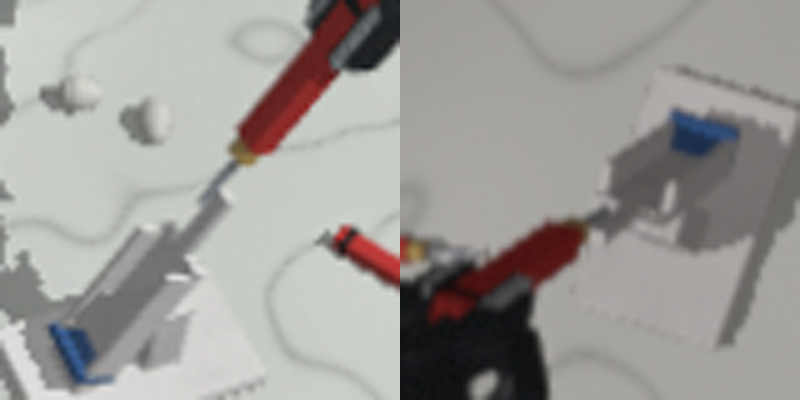

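The tip shows at about (207,198) in the scene crop and (205,212) in the top crop, within 2 px of my prediction. Next I'll triangulate it and plan the transfer to above the groove start.

```bash
cat >> h.py <<'E'
BM,BP=frame(.61487,.00155,.1,-.12429,-T)
TL=.1844
def tipB(off=np.zeros(3)):
    s=env.sense(); Rt=R.from_rotvec(s['orientation']); t=s['eef_pos']+Rt.apply([off[0],off[1],TL])
    return BM.T@(t-BP)*1000, Rt, s
def tcp_for(b): # board mm -> TCP
    return BP+BM@(np.array(b)/1000)+BM[:,2]*TL
E
python3 - <<'E'
from h import *
ct=cam('top');cs=cam('scene'); s=env.sense();Rt=R.from_rotvec(s['orientation'])
x,e=cross(cs,[[363.4,252.6]],ct,[[155,224.4]]); print(x,e,'tool',Rt.inv().apply(x-s['eef_pos'])*1000)
print('tool z',Rt.apply([0,0,1]),'trough-',-frame(0,0,0,np.deg2rad(-15.5),-T)[0][:,2])
plan(tcp_for([65,115,45]),toolR(-.12429),11)
E
```

```text
[0.46753117 0.32800671 0.13314547] 0.000825751648344561 tool [  3.62891161  -2.03084525 184.15982561]
tool z [ 0.4571626  -0.12559465 -0.88047052] trough- [ 0.45239709 -0.12546082 -0.88294759]
tot [ 19.22 -23.03   3.6 ] [-0.068  0.005 -0.131]
[-2.13 -1.55  0.77] [-2.12 -1.58  0.76] [-2.1  -1.61  0.75] [-2.08 -1.64  0.74] [-2.06 -1.67  0.73] [-2.04 -1.69  0.72] [-2.02 -1.72  0.71] [-2.   -1.75  0.7 ] [-1.98 -1.78  0.68] [-1.96 -1.81  0.67] [-1.94 -1.83  0.66] 
rot/row [-0.0062  0.0005 -0.0119]
```

>>> {"api": "move_arm", "payload": {
  "rows": [
    {"x": -2.13,"y": -1.55,"z": 0.5,"rx": -0.006,"ry": 0,"rz": -0.012,"fingers": 1},
    {"x": -2.12,"y": -1.58,"z": 0.5,"rx": -0.006,"ry": 0,"rz": -0.012,"fingers": 1},
    {"x": -2.1,"y": -1.61,"z": 0.75,"rx": -0.006,"ry": 0,"rz": -0.012,"fingers": 1},
    {"x": -2.08,"y": -1.64,"z": 0.74,"rx": -0.006,"ry": 0,"rz": -0.012,"fingers": 1},
    {"x": -2.06,"y": -1.67,"z": 0.73,"rx": -0.006,"ry": 0,"rz": -0.012,"fingers": 1},
    {"x": -2.04,"y": -1.69,"z": 0.72,"rx": -0.006,"ry": 0,"rz": -0.012,"fingers": 1},
    {"x": -2.02,"y": -1.72,"z": 0.71,"rx": -0.006,"ry": 0,"rz": -0.012,"fingers": 1},
    {"x": -2.0,"y": -1.75,"z": 0.7,"rx": -0.006,"ry": 0,"rz": -0.012,"fingers": 1},
    {"x": -1.98,"y": -1.78,"z": 0.68,"rx": -0.006,"ry": 0,"rz": -0.012,"fingers": 1},
    {"x": -1.96,"y": -1.81,"z": 0.67,"rx": -0.006,"ry": 0,"rz": -0.012,"fingers": 1},
    {"x": -1.94,"y": -1.83,"z": 0.66,"rx": -0.006,"ry": 0,"rz": -0.012,"fingers": 1},
    {"x": 0,"y": 0,"z": 0,"rx": 0,"ry": 0,"rz": 0,"fingers": 1}
  ]
}}

```text
t: 5.05
eef_pos: [0.5822, 0.1068, 0.3179]
orientation: [0.157, 2.667, -0.067]
force: [-0.5, 0.1, 0.0]
gripper_width: 0.0175
```

```bash
python3 - <<'E'
from h import *
print(tipB()[0], tipB()[2]['force']); plan(tcp_for([65,115,15]),toolR(-.12429),5)
E
```

```text
[58.97111788 97.18006355 29.41089872] [-0.4596544   0.13852723  0.04882868]
tot [ 1.09  1.33 -1.14] [-0.018 -0.018  0.011]
[-0.06  0.3   0.28] [-0.06  0.29  0.28] [-0.06  0.29  0.28] [-0.06  0.29  0.28] [-0.06  0.29  0.29] 
rot/row [-0.0035 -0.0035  0.0023]
```

>>> {"api": "move_arm", "payload": {
  "rows": [
    {"x": -0.2,"y": 0.6,"z": 0.3,"rx": -0.006,"ry": -0.006,"rz": 0.004,"fingers": 1},
    {"x": -0.1,"y": 0.6,"z": 0.5,"rx": -0.006,"ry": -0.006,"rz": 0.004,"fingers": 1},
    {"x": 0,"y": 0.27,"z": 0.6,"rx": -0.006,"ry": -0.006,"rz": 0.003,"fingers": 1},
    {"x": 0,"y": 0,"z": 0,"rx": 0,"ry": 0,"rz": 0,"fingers": 1},
    {"x": 0,"y": 0,"z": 0,"rx": 0,"ry": 0,"rz": 0,"fingers": 1}
  ]
}}

```text
t: 5.55
eef_pos: [0.5917, 0.1225, 0.3002]
orientation: [0.165, 2.654, -0.04]
force: [-0.4, 0.5, -0.3]
gripper_width: 0.0174
```

```bash
python3 - <<'E'
from h import *
b,Rt,s=tipB(); print(b,s['force'],s['t']); plan(tcp_for([65,115,0]),toolR(-.12429),1)
t=BP+BM@(b/1000); o=np.zeros((400,800,3),np.uint8)
for i,n in enumerate(('scene','top')):
    im=viewer.read_camera(n)[:,:,::-1]; cv2.imwrite(f'pics/st_{n}.png',im); c=cam(n)
    u=proj(c,t)[0]; x,y=(u-40).astype(int)
    o[:,i*400:i*400+400]=cv2.resize(im[y:y+80,x:x+80],(400,400),interpolation=cv2.INTER_CUBIC)
    print(n,'origin',x,y,'tip',(u-[x,y])*5,'floor start',(proj(c,BP+BM@[.065,.115,-.008])[0]-[x,y])*5)
cv2.imwrite('pics/st.png',o)
E
```

```text
[ 59.40931947 117.24603685  10.16027612] [-0.44323146  0.47291984 -0.27764102] 5.55
tot [ 0.84 -0.32 -0.68] [ 0.001 -0.006 -0.   ]
[-0.46 -0.21  1.01] 
rot/row [ 0.0006 -0.0057 -0.0003]
scene origin 207 193 tip [200.38786801 204.55332879] floor start [176.83715182 227.01065668]
top origin 214 101 tip [202.90965977 200.53730048] floor start [213.76062214 184.8633723 ]
```

View pics/st.png

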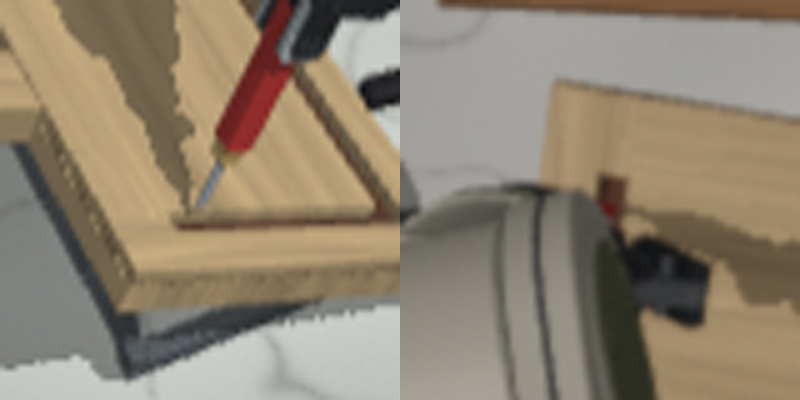

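The scene crop shows the tip at (197,207), hovering just above the groove's upper end. The dark end of the groove spans (180,213) to (173,225). I'll check the board model against this.

```bash
python3 - <<'E'
from h import *
c=cam('scene')
for p in ([72.5,122.5,0],[72.5,107.5,0],[72.5,107.5,-8],[72.5,122.5,-8],[-67.5,107.5,0],[-82.5,122.5,0],[110,150,0],[-110,150,0],[110,150,-28]):
    print(p,((proj(c,BP+BM@(np.array(p)/1000))[0]-[207,193])*5).round(0))
E
```

```text
[72.5, 122.5, 0] [176. 226.]
[72.5, 107.5, 0] [165. 206.]
[72.5, 107.5, -8] [159. 217.]
[72.5, 122.5, -8] [171. 238.]
[-67.5, 107.5, 0] [375. 200.]
[-82.5, 122.5, 0] [408. 218.]
[110, 150, 0] [136. 267.]
[-110, 150, 0] [469. 250.]
[110, 150, -28] [116. 306.]
```

The model agrees with the view to about 1 px. Now I'll shift over the start and go down gently.

>>> {"api": "move_arm", "payload": {
  "rows": [
    {"x": -0.3,"y": -0.15,"z": 0,"rx": 0,"ry": -0.005,"rz": 0,"fingers": 1},
    {"x": -0.3,"y": -0.15,"z": 0,"rx": 0,"ry": 0,"rz": 0,"fingers": 1},
    {"x": 0,"y": 0,"z": 0,"rx": 0,"ry": 0,"rz": 0,"fingers": 1},
    {"x": 0,"y": 0,"z": 0.3,"rx": 0,"ry": 0,"rz": 0,"fingers": 1},
    {"x": 0,"y": 0,"z": 0.3,"rx": 0,"ry": 0,"rz": 0,"fingers": 1},
    {"x": 0,"y": 0,"z": 0,"rx": 0,"ry": 0,"rz": 0,"fingers": 1}
  ]
}}

```text
t: 6.25
eef_pos: [0.6005, 0.1179, 0.2996]
orientation: [0.165, 2.646, -0.04]
force: [0.6, -0.8, -0.3]
gripper_width: 0.0174
```

```bash
python3 - <<'E'
from h import *
b,Rt,s=tipB(); print(b,s['force'],s['t']); plan(tcp_for([65,115,-6]),toolR(-.12429),1)
E
```

```text
[ 68.85458232 113.8993636    5.26057319] [ 0.6043891  -0.80273905 -0.26881684] 6.25
tot [ 0.24  0.1  -1.15] [ 0.001  0.003 -0.001]
[0.34 0.13 1.13] 
rot/row [ 0.001   0.0026 -0.0007]
```

>>> {"api": "move_arm", "payload": {
  "rows": [
    {"x": 0.25,"y": 0.1,"z": 0.2,"rx": 0,"ry": 0,"rz": 0,"fingers": 1},
    {"x": 0,"y": 0,"z": 0.25,"rx": 0,"ry": 0,"rz": 0,"fingers": 1},
    {"x": 0,"y": 0,"z": 0.25,"rx": 0,"ry": 0,"rz": 0,"fingers": 1},
    {"x": 0,"y": 0,"z": 0.25,"rx": 0,"ry": 0,"rz": 0,"fingers": 1},
    {"x": 0,"y": 0,"z": 0,"rx": 0,"ry": 0,"rz": 0,"fingers": 1}
  ]
}}

```text
t: 6.75
eef_pos: [0.6029, 0.1187, 0.2884]
orientation: [0.165, 2.647, -0.04]
force: [-0.5, 0.4, -0.2]
gripper_width: 0.017
```

```bash
python3 - <<'E'
from h import *
b,Rt,s=tipB(); print(b,s['force'],s['t']); plan(tcp_for([65,115,-6]),toolR(-.12429),1)
E
```

```text
[ 65.39533663 114.93431275  -5.62130461] [-0.51418525  0.40199392 -0.21479906] 6.75
tot [ 0.01  0.02 -0.04] [ 0.001  0.002 -0.001]
[0.01 0.02 0.04] 
rot/row [ 0.0008  0.0016 -0.0007]
```

No contact yet at an estimated -5.6 mm. I'll feel for the floor.

>>> {"api": "move_arm", "payload": {
  "rows": [
    {"x": 0,"y": 0,"z": 0.1,"rx": 0,"ry": 0,"rz": 0,"fingers": 1},
    {"x": 0,"y": 0,"z": 0.1,"rx": 0,"ry": 0,"rz": 0,"fingers": 1},
    {"x": 0,"y": 0,"z": 0,"rx": 0,"ry": 0,"rz": 0,"fingers": 1}
  ]
}}

```text
t: 7.05
eef_pos: [0.6039, 0.1186, 0.2867]
orientation: [0.165, 2.647, -0.04]
force: [-0.5, 0.5, 0.0]
gripper_width: 0.0174
```

```bash
python3 - <<'E'
from h import *
b,Rt,s=tipB(); print(b,BM.T@s['force'],s['t'])
im=viewer.read_camera('scene')[:,:,::-1]; x,y=207,193
cv2.imwrite('pics/down.png',cv2.resize(im[y+10:y+70,x:x+80],(640,480),interpolation=cv2.INTER_CUBIC))
E
```

```text
[ 65.5758888  114.95233426  -7.63534353] [-0.49111266  0.38509933  0.30111512] 7.05
```

View pics/down.png

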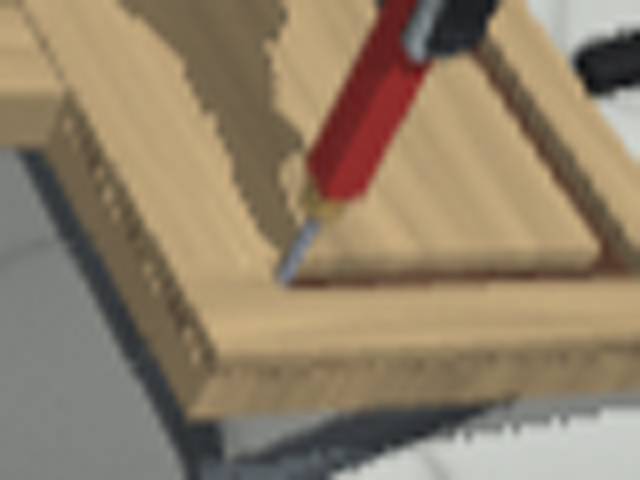

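The tip is in the groove, cut off by the front edge at (283,285), with no contact force yet. I'll probe a little further.

>>> {"api": "move_arm", "payload": {
  "rows": [
    {"x": 0,"y": 0,"z": 0.1,"rx": 0,"ry": 0,"rz": 0,"fingers": 1},
    {"x": 0,"y": 0,"z": 0.1,"rx": 0,"ry": 0,"rz": 0,"fingers": 1},
    {"x": 0,"y": 0,"z": 0,"rx": 0,"ry": 0,"rz": 0,"fingers": 1}
  ]
}}

```text
t: 7.4
eef_pos: [0.6046, 0.1186, 0.2867]
orientation: [0.166, 2.646, -0.04]
force: [-3.6, 0.3, 1.2]
gripper_width: 0.0171
```

```bash
python3 - <<'E'
from h import *
b,Rt,s=tipB(); print(b,BM.T@s['force'],s['t'])
E
```

```text
[ 66.21623461 115.05956796  -7.99387175] [-2.57890417 -0.13831778  2.76747197] 7.4
```

The floor was touched at an estimated -8.0 mm, exactly where it should be. I'll lift about 1.5 mm and run down the side.

>>> {"api": "move_arm", "payload": {
  "rows": [
    {"x": 0,"y": 0,"z": -0.2,"rx": 0,"ry": 0,"rz": 0,"fingers": 1},
    {"x": 0.2,"y": 0,"z": 0,"rx": 0,"ry": 0,"rz": 0,"fingers": 1},
    {"x": 0.4,"y": 0,"z": 0,"rx": 0,"ry": 0,"rz": 0,"fingers": 1},
    {"x": 0.4,"y": 0,"z": 0,"rx": 0,"ry": 0,"rz": 0,"fingers": 1},
    {"x": 0.4,"y": 0,"z": 0,"rx": 0,"ry": 0,"rz": 0,"fingers": 1},
    {"x": 0.4,"y": 0,"z": 0,"rx": 0,"ry": 0,"rz": 0,"fingers": 1},
    {"x": 0.4,"y": 0,"z": 0,"rx": 0,"ry": 0,"rz": 0,"fingers": 1},
    {"x": 0.2,"y": 0,"z": 0,"rx": 0,"ry": 0,"rz": 0,"fingers": 1},
    {"x": 0,"y": 0,"z": 0,"rx": 0,"ry": 0,"rz": 0,"fingers": 1}
  ]
}}

```text
t: 8.3
eef_pos: [0.5804, 0.1217, 0.2754]
orientation: [0.165, 2.647, -0.04]
force: [-0.2, 0.0, -0.1]
gripper_width: 0.0173
```

```bash
python3 - <<'E'
from h import *
b,Rt,s=tipB(); print(b,BM.T@s['force'],s['t']); plan(tcp_for([-5,115,-6]),toolR(-.12429),1)
E
```

```text
[ 39.2736582  115.07484818  -6.50917557] [-0.1686442   0.01201423  0.0101587 ] 8.3
tot [-3.88  0.49 -2.02] [ 0.001  0.002 -0.001]
[ 4.4   0.01 -0.06] 
rot/row [ 0.0009  0.0016 -0.0006]
```

>>> {"api": "move_arm", "payload": {
  "rows": [
    {"x": 0.2,"y": 0,"z": 0,"rx": 0,"ry": 0,"rz": 0,"fingers": 1},
    {"x": 0.4,"y": 0,"z": 0,"rx": 0,"ry": 0,"rz": 0,"fingers": 1},
    {"x": 0.4,"y": 0,"z": 0,"rx": 0,"ry": 0,"rz": 0,"fingers": 1},
    {"x": 0.4,"y": 0,"z": 0,"rx": 0,"ry": 0,"rz": 0,"fingers": 1},
    {"x": 0.4,"y": 0,"z": 0,"rx": 0,"ry": 0,"rz": 0,"fingers": 1},
    {"x": 0.4,"y": 0,"z": 0,"rx": 0,"ry": 0,"rz": 0,"fingers": 1},
    {"x": 0.4,"y": 0,"z": 0,"rx": 0,"ry": 0,"rz": 0,"fingers": 1},
    {"x": 0.4,"y": 0,"z": 0,"rx": 0,"ry": 0,"rz": 0,"fingers": 1},
    {"x": 0.4,"y": 0,"z": 0,"rx": 0,"ry": 0,"rz": 0,"fingers": 1},
    {"x": 0.4,"y": 0,"z": 0,"rx": 0,"ry": 0,"rz": 0,"fingers": 1},
    {"x": 0.2,"y": 0,"z": 0,"rx": 0,"ry": 0,"rz": 0,"fingers": 1},
    {"x": 0,"y": 0,"z": 0,"rx": 0,"ry": 0,"rz": 0,"fingers": 1}
  ]
}}

```text
t: 9.5
eef_pos: [0.5423, 0.1265, 0.255]
orientation: [0.165, 2.646, -0.04]
force: [-0.1, 0.3, -0.6]
gripper_width: 0.0173
```

```bash
python3 - <<'E'
from h import *
b,Rt,s=tipB(); print(b,BM.T@s['force'],s['t']); plan(tcp_for([-75,115,-6]),toolR(-.12429),1)
E
```

```text
[ -4.18501638 115.13564792  -6.47498603] [-0.38327947  0.31102179 -0.51206173] 9.5
tot [-6.19  0.78 -3.27] [ 0.001  0.002 -0.001]
[ 7.05 -0.   -0.06] 
rot/row [ 0.001   0.002  -0.0007]
```

Now 71 mm to the corner. I'll do about 43 mm and then the rest.

>>> {"api": "move_arm", "payload": {
  "rows": [
    {"x": 0.2,"y": 0,"z": 0,"rx": 0,"ry": 0,"rz": 0,"fingers": 1},
    {"x": 0.4,"y": 0,"z": 0,"rx": 0,"ry": 0,"rz": 0,"fingers": 1},
    {"x": 0.4,"y": 0,"z": 0,"rx": 0,"ry": 0,"rz": 0,"fingers": 1},
    {"x": 0.4,"y": 0,"z": 0,"rx": 0,"ry": 0,"rz": 0,"fingers": 1},
    {"x": 0.4,"y": 0,"z": 0,"rx": 0,"ry": 0,"rz": 0,"fingers": 1},
    {"x": 0.4,"y": 0,"z": 0,"rx": 0,"ry": 0,"rz": 0,"fingers": 1},
    {"x": 0.4,"y": 0,"z": 0,"rx": 0,"ry": 0,"rz": 0,"fingers": 1},
    {"x": 0.4,"y": 0,"z": 0,"rx": 0,"ry": 0,"rz": 0,"fingers": 1},
    {"x": 0.4,"y": 0,"z": 0,"rx": 0,"ry": 0,"rz": 0,"fingers": 1},
    {"x": 0.4,"y": 0,"z": 0,"rx": 0,"ry": 0,"rz": 0,"fingers": 1},
    {"x": 0.2,"y": 0,"z": 0,"rx": 0,"ry": 0,"rz": 0,"fingers": 1},
    {"x": 0,"y": 0,"z": 0,"rx": 0,"ry": 0,"rz": 0,"fingers": 1}
  ]
}}

```text
t: 10.7
eef_pos: [0.5041, 0.1313, 0.2345]
orientation: [0.165, 2.646, -0.04]
force: [0.8, -0.2, -0.2]
gripper_width: 0.017
```

```bash
python3 - <<'E'
from h import *
b,Rt,s=tipB(); print(b,BM.T@s['force'],s['t']); plan(tcp_for([-75,115,-6]),toolR(-.12429),1)
E
```

```text
[-47.68541317 115.17957842  -6.51305074] [ 0.59065698 -0.15092457 -0.55189411] 10.7
tot [-2.38  0.3  -1.22] [ 0.001  0.002 -0.001]
[ 2.69 -0.   -0.06] 
rot/row [ 0.0011  0.0022 -0.0007]
```

>>> {"api": "move_arm", "payload": {
  "rows": [
    {"x": 0.2,"y": 0,"z": 0,"rx": 0,"ry": 0,"rz": 0,"fingers": 1},
    {"x": 0.4,"y": 0,"z": 0,"rx": 0,"ry": 0,"rz": 0,"fingers": 1},
    {"x": 0.4,"y": 0,"z": 0,"rx": 0,"ry": 0,"rz": 0,"fingers": 1},
    {"x": 0.4,"y": 0,"z": 0,"rx": 0,"ry": 0,"rz": 0,"fingers": 1},
    {"x": 0.4,"y": 0,"z": 0,"rx": 0,"ry": 0,"rz": 0,"fingers": 1},
    {"x": 0.4,"y": 0,"z": 0,"rx": 0,"ry": 0,"rz": 0,"fingers": 1},
    {"x": 0.2,"y": 0,"z": 0,"rx": 0,"ry": 0,"rz": 0,"fingers": 1},
    {"x": 0,"y": 0,"z": 0,"rx": 0,"ry": 0,"rz": 0,"fingers": 1}
  ]
}}

```text
t: 11.5
eef_pos: [0.4813, 0.1341, 0.2222]
orientation: [0.165, 2.646, -0.04]
force: [0.5, 0.1, 0.7]
gripper_width: 0.0175
```

```bash
python3 - <<'E'
from h import *
b,Rt,s=tipB(); print(b,BM.T@s['force'],s['t']); plan(tcp_for([-75,-115,-6.5]),toolR(-.12429),1)
E
```

```text
[-73.77819957 115.20238114  -6.56129271] [0.78298376 0.15289656 0.36036113] 11.5
tot [ -2.92 -22.81  -0.03] [ 0.001  0.002 -0.001]
[  0.06 -23.    -0.03] 
rot/row [ 0.0011  0.0023 -0.0007]
```

Corner reached at (-73.8, 115.2). Now the lower run in the tool's -y direction.

>>> {"api": "move_arm", "payload": {
  "rows": [
    {"x": 0.1,"y": -0.2,"z": 0,"rx": 0,"ry": 0,"rz": 0,"fingers": 1},
    {"x": 0,"y": -0.4,"z": 0,"rx": 0,"ry": 0,"rz": 0,"fingers": 1},
    {"x": 0,"y": -0.4,"z": 0,"rx": 0,"ry": 0,"rz": 0,"fingers": 1},
    {"x": 0,"y": -0.4,"z": 0,"rx": 0,"ry": 0,"rz": 0,"fingers": 1},
    {"x": 0,"y": -0.4,"z": 0,"rx": 0,"ry": 0,"rz": 0,"fingers": 1},
    {"x": 0,"y": -0.4,"z": 0,"rx": 0,"ry": 0,"rz": 0,"fingers": 1},
    {"x": 0,"y": -0.4,"z": 0,"rx": 0,"ry": 0,"rz": 0,"fingers": 1},
    {"x": 0,"y": -0.4,"z": 0,"rx": 0,"ry": 0,"rz": 0,"fingers": 1},
    {"x": 0,"y": -0.4,"z": 0,"rx": 0,"ry": 0,"rz": 0,"fingers": 1},
    {"x": 0,"y": -0.4,"z": 0,"rx": 0,"ry": 0,"rz": 0,"fingers": 1},
    {"x": 0,"y": -0.2,"z": 0,"rx": 0,"ry": 0,"rz": 0,"fingers": 1},
    {"x": 0,"y": 0,"z": 0,"rx": 0,"ry": 0,"rz": 0,"fingers": 1}
  ]
}}

```text
t: 12.7
eef_pos: [0.4754, 0.0904, 0.2222]
orientation: [0.166, 2.645, -0.04]
force: [-1.3, 0.8, -0.7]
gripper_width: 0.0171
```

```bash
python3 - <<'E'
from h import *
b,Rt,s=tipB(); print(b,BM.T@s['force'],s['t']); plan(tcp_for([-75,-115,-6.5]),toolR(-.12429),1)
E
```

```text
[-73.95218078  71.00579929  -6.34000277] [-1.5510584   0.58236504  0.06623118] 12.7
tot [ -2.33 -18.44  -0.03] [ 0.001  0.003 -0.001]
[  0.02 -18.59   0.  ] 
rot/row [ 0.0007  0.0033 -0.0015]
```

>>> {"api": "move_arm", "payload": {
  "rows": [
    {"x": 0,"y": -0.2,"z": 0,"rx": 0,"ry": 0.002,"rz": 0,"fingers": 1},
    {"x": 0,"y": -0.4,"z": 0,"rx": 0,"ry": 0,"rz": 0,"fingers": 1},
    {"x": 0,"y": -0.4,"z": 0,"rx": 0,"ry": 0,"rz": 0,"fingers": 1},
    {"x": 0,"y": -0.4,"z": 0,"rx": 0,"ry": 0,"rz": 0,"fingers": 1},
    {"x": 0,"y": -0.4,"z": 0,"rx": 0,"ry": 0,"rz": 0,"fingers": 1},
    {"x": 0,"y": -0.4,"z": 0,"rx": 0,"ry": 0,"rz": 0,"fingers": 1},
    {"x": 0,"y": -0.4,"z": 0,"rx": 0,"ry": 0,"rz": 0,"fingers": 1},
    {"x": 0,"y": -0.4,"z": 0,"rx": 0,"ry": 0,"rz": 0,"fingers": 1},
    {"x": 0,"y": -0.4,"z": 0,"rx": 0,"ry": 0,"rz": 0,"fingers": 1},
    {"x": 0,"y": -0.4,"z": 0,"rx": 0,"ry": 0,"rz": 0,"fingers": 1},
    {"x": 0,"y": -0.2,"z": 0,"rx": 0,"ry": 0,"rz": 0,"fingers": 1},
    {"x": 0,"y": 0,"z": 0,"rx": 0,"ry": 0,"rz": 0,"fingers": 1}
  ]
}}

```text
t: 13.9
eef_pos: [0.4699, 0.0471, 0.2222]
orientation: [0.166, 2.647, -0.04]
force: [0.4, 0.2, -0.5]
gripper_width: 0.0175
```

```bash
python3 - <<'E'
from h import *
b,Rt,s=tipB(); print(b,BM.T@s['force'],s['t']); plan(tcp_for([-75,-115,-6.5]),toolR(-.12429),1)
E
```

```text
[-74.34941579  27.35063734  -6.33601756] [ 0.08423767  0.21126422 -0.57932111] 13.9
tot [ -1.79 -14.11  -0.03] [ 0.001  0.001 -0.001]
[ 2.000e-02 -1.422e+01  1.000e-02] 
rot/row [ 0.0006  0.0014 -0.0015]
```

>>> {"api": "move_arm", "payload": {
  "rows": [
    {"x": 0,"y": -0.2,"z": 0,"rx": 0,"ry": 0,"rz": 0,"fingers": 1},
    {"x": 0,"y": -0.4,"z": 0,"rx": 0,"ry": 0,"rz": 0,"fingers": 1},
    {"x": 0,"y": -0.4,"z": 0,"rx": 0,"ry": 0,"rz": 0,"fingers": 1},
    {"x": 0,"y": -0.4,"z": 0,"rx": 0,"ry": 0,"rz": 0,"fingers": 1},
    {"x": 0,"y": -0.4,"z": 0,"rx": 0,"ry": 0,"rz": 0,"fingers": 1},
    {"x": 0,"y": -0.4,"z": 0,"rx": 0,"ry": 0,"rz": 0,"fingers": 1},
    {"x": 0,"y": -0.4,"z": 0,"rx": 0,"ry": 0,"rz": 0,"fingers": 1},
    {"x": 0,"y": -0.4,"z": 0,"rx": 0,"ry": 0,"rz": 0,"fingers": 1},
    {"x": 0,"y": -0.4,"z": 0,"rx": 0,"ry": 0,"rz": 0,"fingers": 1},
    {"x": 0,"y": -0.4,"z": 0,"rx": 0,"ry": 0,"rz": 0,"fingers": 1},
    {"x": 0,"y": -0.4,"z": 0,"rx": 0,"ry": 0,"rz": 0,"fingers": 1},
    {"x": 0,"y": 0,"z": 0,"rx": 0,"ry": 0,"rz": 0,"fingers": 1}
  ]
}}

```text
t: 15.1
eef_pos: [0.4642, 0.0017, 0.2222]
orientation: [0.166, 2.647, -0.04]
force: [0.8, 0.2, -0.8]
gripper_width: 0.0173
```

```bash
python3 - <<'E'
from h import *
b,Rt,s=tipB(); print(b,BM.T@s['force'],s['t']); plan(tcp_for([-75,-115,-6.5]),toolR(-.12429),1)
E
```

```text
[-74.37641711 -18.42407157  -6.33499361] [ 0.32676511  0.29666651 -1.05870063] 15.1
tot [-1.22 -9.57 -0.03] [ 0.001  0.001 -0.001]
[ 0.02 -9.65  0.01] 
rot/row [ 0.0006  0.0015 -0.0012]
```

>>> {"api": "move_arm", "payload": {
  "rows": [
    {"x": 0,"y": -0.2,"z": 0,"rx": 0,"ry": 0,"rz": 0,"fingers": 1},
    {"x": 0,"y": -0.4,"z": 0,"rx": 0,"ry": 0,"rz": 0,"fingers": 1},
    {"x": 0,"y": -0.4,"z": 0,"rx": 0,"ry": 0,"rz": 0,"fingers": 1},
    {"x": 0,"y": -0.4,"z": 0,"rx": 0,"ry": 0,"rz": 0,"fingers": 1},
    {"x": 0,"y": -0.4,"z": 0,"rx": 0,"ry": 0,"rz": 0,"fingers": 1},
    {"x": 0,"y": -0.4,"z": 0,"rx": 0,"ry": 0,"rz": 0,"fingers": 1},
    {"x": 0,"y": -0.4,"z": 0,"rx": 0,"ry": 0,"rz": 0,"fingers": 1},
    {"x": 0,"y": -0.4,"z": 0,"rx": 0,"ry": 0,"rz": 0,"fingers": 1},
    {"x": 0,"y": -0.4,"z": 0,"rx": 0,"ry": 0,"rz": 0,"fingers": 1},
    {"x": 0,"y": -0.4,"z": 0,"rx": 0,"ry": 0,"rz": 0,"fingers": 1},
    {"x": 0,"y": -0.4,"z": 0,"rx": 0,"ry": 0,"rz": 0,"fingers": 1},
    {"x": 0,"y": 0,"z": 0,"rx": 0,"ry": 0,"rz": 0,"fingers": 1}
  ]
}}

```text
t: 16.3
eef_pos: [0.4585, -0.0438, 0.2221]
orientation: [0.166, 2.647, -0.04]
force: [0.5, -0.0, -0.8]
gripper_width: 0.0172
```

```bash
python3 - <<'E'
from h import *
b,Rt,s=tipB(); print(b,BM.T@s['force'],s['t']); plan(tcp_for([-75,-115,-6.5]),toolR(-.12429),1)
E
```

```text
[-74.42908907 -64.30096511  -6.34823084] [ 0.05877357  0.01421372 -0.93688645] 16.3
tot [-0.65 -5.02 -0.03] [ 0.     0.002 -0.001]
[ 0.02 -5.06  0.01] 
rot/row [ 0.0005  0.0015 -0.0011]
```

>>> {"api": "move_arm", "payload": {
  "rows": [
    {"x": 0,"y": -0.2,"z": 0,"rx": 0,"ry": 0,"rz": 0,"fingers": 1},
    {"x": 0,"y": -0.4,"z": 0,"rx": 0,"ry": 0,"rz": 0,"fingers": 1},
    {"x": 0,"y": -0.4,"z": 0,"rx": 0,"ry": 0,"rz": 0,"fingers": 1},
    {"x": 0,"y": -0.4,"z": 0,"rx": 0,"ry": 0,"rz": 0,"fingers": 1},
    {"x": 0,"y": -0.4,"z": 0,"rx": 0,"ry": 0,"rz": 0,"fingers": 1},
    {"x": 0,"y": -0.4,"z": 0,"rx": 0,"ry": 0,"rz": 0,"fingers": 1},
    {"x": 0,"y": -0.4,"z": 0,"rx": 0,"ry": 0,"rz": 0,"fingers": 1},
    {"x": 0,"y": -0.4,"z": 0,"rx": 0,"ry": 0,"rz": 0,"fingers": 1},
    {"x": 0,"y": -0.4,"z": 0,"rx": 0,"ry": 0,"rz": 0,"fingers": 1},
    {"x": 0,"y": -0.4,"z": 0,"rx": 0,"ry": 0,"rz": 0,"fingers": 1},
    {"x": 0,"y": -0.4,"z": 0,"rx": 0,"ry": 0,"rz": 0,"fingers": 1},
    {"x": 0,"y": 0,"z": 0,"rx": 0,"ry": 0,"rz": 0,"fingers": 1}
  ]
}}

```text
t: 17.5
eef_pos: [0.4528, -0.0893, 0.2221]
orientation: [0.166, 2.647, -0.04]
force: [0.6, -0.4, -0.9]
gripper_width: 0.0176
```

>>> {"api": "move_arm", "payload": {
  "rows": [
    {"x": 0,"y": -0.25,"z": 0,"rx": 0,"ry": 0,"rz": 0,"fingers": 1},
    {"x": 0,"y": 0,"z": 0,"rx": 0,"ry": 0,"rz": 0,"fingers": 1}
  ]
}}

```text
t: 17.7
eef_pos: [0.4524, -0.092, 0.2221]
orientation: [0.166, 2.647, -0.04]
force: [0.1, 0.9, -0.7]
gripper_width: 0.0171
```

```bash
python3 - <<'E'
from h import *
b,Rt,s=tipB(); print(b,BM.T@s['force'],s['t'],s['gripper_width'])
im=viewer.read_camera('scene')[:,:,::-1]; u=proj(cam('scene'),BP+BM@(b/1000))[0]; x,y=(u-[40,35]).astype(int); print(((u-[x,y])*8))
cv2.imwrite('pics/end.png',cv2.resize(im[y:y+60,x:x+80],(640,480),interpolation=cv2.INTER_CUBIC))
E
```

```text
[ -74.49152369 -112.93039126   -6.37753914] [-0.33435443  0.88251393 -0.55910445] 17.7 0.017052534393254475
[321.65611924 281.84142754]
```

View pics/end.png

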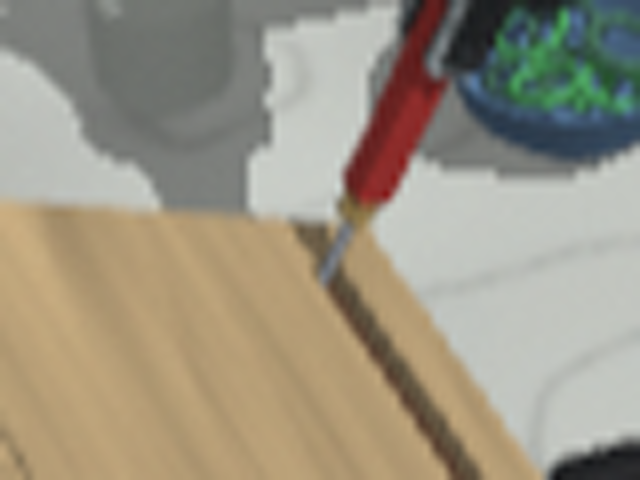

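The tip sits at (325,283) on the dark groove. I'm checking the model's groove end and board corner in this crop.

```bash
python3 - <<'E'
from h import *
c=cam('scene'); b=tipB()[0]; u=proj(c,BP+BM@(b/1000))[0]; x,y=(u-[40,35]).astype(int)
for p in ([-82.5,-122.5,0],[-67.5,-122.5,0],[-67.5,-122.5,-8],[-82.5,-122.5,-8],[-110,-150,0],[0,-150,0],[-67.5,-60,0],[-82.5,-60,0],b):
    print(np.round(p,1),((proj(c,BP+BM@(np.array(p)/1000))[0]-[x,y])*8).round(0))
E
```

```text
[ -82.5 -122.5    0. ] [334. 255.]
[ -67.5 -122.5    0. ] [303. 253.]
[ -67.5 -122.5   -8. ] [295. 269.]
[ -82.5 -122.5   -8. ] [327. 271.]
[-110 -150    0] [362. 217.]
[   0 -150    0] [128. 201.]
[-67.5 -60.    0. ] [371. 354.]
[-82.5 -60.    0. ] [403. 355.]
[ -74.5 -112.8   -6.4] [322. 282.]
```

The dark strip beyond row 255 is a shadow: the modelled groove end (row 255) and board corner (362,217) fit the view, and the tip is at y = -113 mm, inside the end window. Next I'll withdraw square to the board, slowly at first.

>>> {"api": "move_arm", "payload": {
  "rows": [
    {"x": 0,"y": 0,"z": -0.3,"rx": 0,"ry": 0,"rz": 0,"fingers": 1},
    {"x": 0,"y": 0,"z": -0.4,"rx": 0,"ry": 0,"rz": 0,"fingers": 1},
    {"x": 0,"y": 0,"z": -0.4,"rx": 0,"ry": 0,"rz": 0,"fingers": 1},
    {"x": 0,"y": 0,"z": -0.8,"rx": 0,"ry": 0,"rz": 0,"fingers": 1},
    {"x": 0,"y": 0,"z": -1.5,"rx": 0,"ry": 0,"rz": 0,"fingers": 1},
    {"x": 0,"y": 0,"z": -1.5,"rx": 0,"ry": 0,"rz": 0,"fingers": 1},
    {"x": 0,"y": 0,"z": -1.5,"rx": 0,"ry": 0,"rz": 0,"fingers": 1},
    {"x": 0,"y": 0,"z": -1,"rx": 0,"ry": 0,"rz": 0,"fingers": 1},
    {"x": 0,"y": 0,"z": 0,"rx": 0,"ry": 0,"rz": 0,"fingers": 1}
  ]
}}

```text
t: 18.65
eef_pos: [0.4153, -0.0866, 0.2932]
orientation: [0.164, 2.645, -0.041]
force: [-0.0, -0.9, -0.4]
gripper_width: 0.0172
```

```bash
python3 - <<'E'
from h import *
b,Rt,s=tipB(); print(b,s['t'],s['eef_pos'])
g=np.load('grip.npy'); G=R.from_rotvec(g[3:]).as_matrix(); print(g[:3]-.11*G[:,2])
plan(g[:3]-.12*G[:,2]-.002*G[:,0],G,12)
E
```

```text
[ -73.86451087 -112.07749365   74.02797258] 18.65 [ 0.41533149 -0.08656566  0.29321681]
[0.3897317  0.35293906 0.28975397]
tot [-2.85 44.03  0.63] [ 0.065 -0.001  0.13 ]
[ 0.58  3.61 -0.37] [ 0.62  3.6  -0.39] [ 0.66  3.59 -0.41] [ 0.7   3.58 -0.43] [ 0.74  3.57 -0.45] [ 0.78  3.56 -0.47] [ 0.82  3.55 -0.49] [ 0.86  3.54 -0.51] [ 0.89  3.53 -0.53] [ 0.93  3.51 -0.54] [ 0.97  3.5  -0.56] [ 1.01  3.49 -0.58] 
rot/row [ 0.0054 -0.      0.0109]
```

>>> {"api": "move_arm", "payload": {
  "rows": [
    {"x": 0.58,"y": 3.61,"z": -0.4,"rx": 0.005,"ry": 0,"rz": 0.011,"fingers": 1},
    {"x": 0.62,"y": 3.6,"z": -0.4,"rx": 0.005,"ry": 0,"rz": 0.011,"fingers": 1},
    {"x": 0.66,"y": 3.6,"z": -0.41,"rx": 0.005,"ry": 0,"rz": 0.011,"fingers": 1},
    {"x": 0.7,"y": 3.6,"z": -0.43,"rx": 0.005,"ry": 0,"rz": 0.011,"fingers": 1},
    {"x": 0.74,"y": 3.6,"z": -0.45,"rx": 0.005,"ry": 0,"rz": 0.011,"fingers": 1},
    {"x": 0.78,"y": 3.56,"z": -0.47,"rx": 0.005,"ry": 0,"rz": 0.011,"fingers": 1},
    {"x": 0.82,"y": 3.55,"z": -0.49,"rx": 0.005,"ry": 0,"rz": 0.011,"fingers": 1},
    {"x": 0.86,"y": 3.5,"z": -0.51,"rx": 0.005,"ry": 0,"rz": 0.011,"fingers": 1},
    {"x": 0.89,"y": 3.5,"z": -0.53,"rx": 0.005,"ry": 0,"rz": 0.011,"fingers": 1},
    {"x": 0.93,"y": 3.2,"z": -0.54,"rx": 0.005,"ry": 0,"rz": 0.011,"fingers": 1},
    {"x": 0.9,"y": 2.0,"z": -0.5,"rx": 0.005,"ry": 0,"rz": 0.011,"fingers": 1},
    {"x": 0,"y": 0,"z": 0,"rx": 0,"ry": 0,"rz": 0,"fingers": 1}
  ]
}}

```text
t: 19.85
eef_pos: [0.3861, 0.3131, 0.2949]
orientation: [0.357, 2.624, -0.077]
force: [0.4, 0.2, -0.9]
gripper_width: 0.0174
```

```bash
cat >> h.py <<'E'
def err():
    s=env.sense(); g=np.load('grip.npy'); G=R.from_rotvec(g[3:]); Rt=R.from_rotvec(s['orientation'])
    print('tool-frame offset from grip pose cm',(G.inv().apply(s['eef_pos']-g[:3])*100).round(2),'rot needed',(Rt.inv()*G).as_rotvec().round(4),'F tool',G.inv().apply(s['force']).round(1),s['t'])
E
python3 -c "
from h import *
err()"
```

```text
tool-frame offset from grip pose cm [ -0.88  -3.93 -11.14] rot needed [ 0.0051  0.0035 -0.0009] F tool [0.1 0.3 1. ] 19.85
```

>>> {"api": "move_arm", "payload": {
  "rows": [
    {"x": 0.25,"y": 1.2,"z": 0,"rx": 0.005,"ry": 0.003,"rz": 0,"fingers": 1},
    {"x": 0.25,"y": 1.2,"z": 0,"rx": 0,"ry": 0,"rz": 0,"fingers": 1},
    {"x": 0.1,"y": 0.9,"z": 0,"rx": 0,"ry": 0,"rz": 0,"fingers": 1},
    {"x": 0,"y": 0.3,"z": 0,"rx": 0,"ry": 0,"rz": 0,"fingers": 1},
    {"x": 0,"y": 0,"z": 0,"rx": 0,"ry": 0,"rz": 0,"fingers": 1}
  ]
}}

```text
t: 20.35
eef_pos: [0.3905, 0.3492, 0.2891]
orientation: [0.355, 2.631, -0.089]
force: [-0.3, 0.2, -0.3]
gripper_width: 0.0174
```

```bash
python3 -c "
from h import *
err()"
```

```text
tool-frame offset from grip pose cm [ -0.12  -0.34 -10.86] rot needed [-0.0032 -0.002   0.0036] F tool [0.4 0.1 0.1] 20.35
```

Aligned to within 3.4 mm. Next I'll correct that while descending to about 35 mm above.

>>> {"api": "move_arm", "payload": {
  "rows": [
    {"x": -0.1,"y": 0.3,"z": 0.5,"rx": -0.003,"ry": -0.002,"rz": 0.003,"fingers": 1},
    {"x": 0,"y": 0,"z": 1.2,"rx": 0,"ry": 0,"rz": 0,"fingers": 1},
    {"x": 0,"y": 0,"z": 1.5,"rx": 0,"ry": 0,"rz": 0,"fingers": 1},
    {"x": 0,"y": 0,"z": 1.5,"rx": 0,"ry": 0,"rz": 0,"fingers": 1},
    {"x": 0,"y": 0,"z": 1.2,"rx": 0,"ry": 0,"rz": 0,"fingers": 1},
    {"x": 0,"y": 0,"z": 0.5,"rx": 0,"ry": 0,"rz": 0,"fingers": 1},
    {"x": 0,"y": 0,"z": 0,"rx": 0,"ry": 0,"rz": 0,"fingers": 1}
  ]
}}

```text
t: 21.05
eef_pos: [0.4241, 0.3406, 0.2282]
orientation: [0.361, 2.628, -0.085]
force: [0.1, -0.3, -0.6]
gripper_width: 0.0173
```

```bash
python3 -c "
from h import *
err()"
```

```text
tool-frame offset from grip pose cm [-0.3  -0.31 -3.85] rot needed [-0.0017 -0.0001 -0.0015] F tool [ 0.2 -0.3  0.6] 21.05
```

>>> {"api": "move_arm", "payload": {
  "rows": [
    {"x": 0.05,"y": 0.25,"z": 0.5,"rx": 0,"ry": 0,"rz": 0,"fingers": 1},
    {"x": 0,"y": 0,"z": 0.8,"rx": 0,"ry": 0,"rz": 0,"fingers": 1},
    {"x": 0,"y": 0,"z": 0.8,"rx": 0,"ry": 0,"rz": 0,"fingers": 1},
    {"x": 0,"y": 0,"z": 0.7,"rx": 0,"ry": 0,"rz": 0,"fingers": 1},
    {"x": 0,"y": 0,"z": 0.3,"rx": 0,"ry": 0,"rz": 0,"fingers": 1},
    {"x": 0,"y": 0,"z": 0,"rx": 0,"ry": 0,"rz": 0,"fingers": 1}
  ]
}}

```text
t: 21.65
eef_pos: [0.44, 0.3398, 0.1995]
orientation: [0.36, 2.627, -0.083]
force: [-0.9, 0.3, 0.2]
gripper_width: 0.0172
```

```bash
python3 -c "
from h import *
err()"
```

```text
tool-frame offset from grip pose cm [-0.31  0.03 -0.59] rot needed [ 0.      0.0009 -0.0019] F tool [ 0.8  0.  -0.6] 21.65
```

>>> {"api": "move_arm", "payload": {
  "rows": [
    {"x": 0.2,"y": 0,"z": 0.3,"rx": 0,"ry": 0,"rz": 0,"fingers": 1},
    {"x": 0,"y": 0,"z": 0.1,"rx": 0,"ry": 0,"rz": 0,"fingers": 1},
    {"x": 0,"y": 0,"z": 0,"rx": 0,"ry": 0,"rz": 0,"fingers": 1},
    {"x": 0,"y": 0,"z": 0,"rx": 0,"ry": 0,"rz": 0,"fingers": -1},
    {"x": 0,"y": 0,"z": 0,"rx": 0,"ry": 0,"rz": 0,"fingers": -1},
    {"x": 0,"y": 0,"z": 0,"rx": 0,"ry": 0,"rz": 0,"fingers": -1},
    {"x": 0,"y": 0,"z": 0,"rx": 0,"ry": 0,"rz": 0,"fingers": -1},
    {"x": 0,"y": 0,"z": 0,"rx": 0,"ry": 0,"rz": 0,"fingers": -1},
    {"x": 0,"y": 0,"z": 0,"rx": 0,"ry": 0,"rz": 0,"fingers": -1},
    {"x": 0,"y": 0,"z": 0,"rx": 0,"ry": 0,"rz": 0,"fingers": -1}
  ]
}}

```text
t: 22.65
eef_pos: [0.4406, 0.3407, 0.1964]
orientation: [0.36, 2.625, -0.08]
force: [-0.1, -0.5, -0.1]
gripper_width: 0.0856
```

>>> {"api": "move_arm", "payload": {
  "rows": [
    {"x": 0,"y": 0,"z": -1.5,"rx": 0,"ry": 0,"rz": 0,"fingers": -1},
    {"x": 0,"y": 0,"z": -3,"rx": 0,"ry": 0,"rz": 0,"fingers": -1},
    {"x": 0,"y": 0,"z": -3,"rx": 0,"ry": 0,"rz": 0,"fingers": -1},
    {"x": 0,"y": 0,"z": -3,"rx": 0,"ry": 0,"rz": 0,"fingers": -1},
    {"x": 0,"y": 0,"z": -3,"rx": 0,"ry": 0,"rz": 0,"fingers": -1},
    {"x": 0,"y": 0,"z": -2,"rx": 0,"ry": 0,"rz": 0,"fingers": -1},
    {"x": 0,"y": 0,"z": 0,"rx": 0,"ry": 0,"rz": 0,"fingers": -1},
    {"x": 0,"y": 0,"z": 0,"rx": 0,"ry": 0,"rz": 0,"fingers": -1}
  ]
}}

```text
t: 23.45
eef_pos: [0.3637, 0.3599, 0.3435]
orientation: [0.361, 2.626, -0.075]
force: [0.5, 0.3, 0.5]
gripper_width: 0.0853
```

```bash
python3 - <<'E'
from h import *
err()
o=np.zeros((532,800,3),np.uint8)
s0=cv2.imread('pics/scene0.png'); s=viewer.read_camera('scene')[:,:,::-1]; t=viewer.read_camera('top')[:,:,::-1]; w=viewer.read_camera('wrist')[:,:,::-1]
rs=lambda a,f:cv2.resize(a,None,fx=f,fy=f,interpolation=cv2.INTER_CUBIC)
a=rs(s0[235:305,318:378],3.8);b=rs(np.ascontiguousarray(s[235:305,318:378]),3.8);c=rs(np.ascontiguousarray(w[60:240,225:345]),2.2)
o[:266,:228]=a;o[266:532,:228]=b;o[:c.shape[0],230:230+c.shape[1]]=c
d=cv2.resize(np.ascontiguousarray(t),(300,225)); o[:225,500:800]=d
e=cv2.resize(np.ascontiguousarray(s),(300,225)); o[240:465,500:800]=e
cv2.imwrite('pics/fin.png',o)
E
```

```text
tool-frame offset from grip pose cm [ -0.17   0.   -17.01] rot needed [ 0.0053  0.0009 -0.0037] F tool [-0.6  0.4 -0.3] 23.45
```

View pics/fin.png

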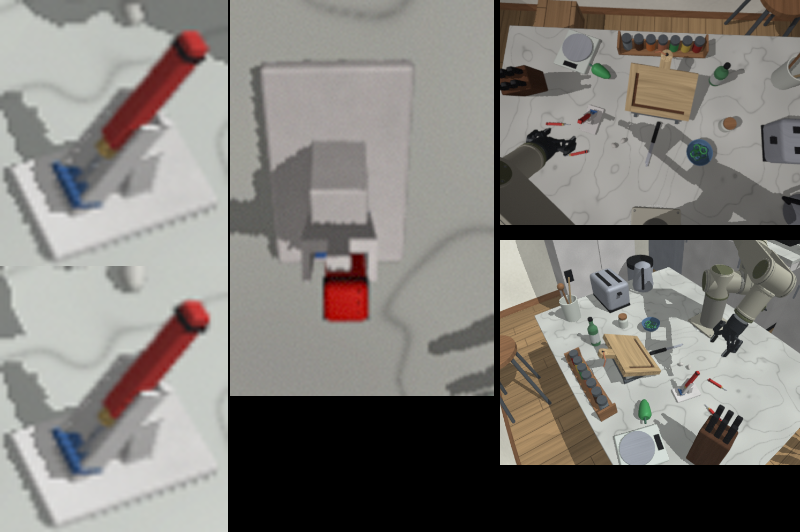

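The final views show the scraper in the trough with its cap at nearly the same place as at the start, shifted slightly sideways between the walls. The other objects look unmoved. One numeric check, then I'll hand in.

```bash
python3 - <<'E'
from h import *
def meas(im,x0,y0,x1,y1):
    h=cv2.cvtColor(np.ascontiguousarray(im),cv2.COLOR_BGR2HSV); m=cv2.inRange(h,(0,130,60),(8,255,255))|cv2.inRange(h,(172,130,60),(180,255,255))
    p=cv2.findNonZero(m[y0:y1,x0:x1]).reshape(-1,2).astype(float); c=p.mean(0); v=np.linalg.svd(p-c,full_matrices=False)[2][0]; v*=np.sign(v[0])
    q=(p-c)@v; return (c+[x0,y0]).round(2),v.round(3),q.min().round(1),q.max().round(1)
a=meas(cv2.imread('pics/scene0.png'),335,235,378,285); 
b=meas(viewer.read_camera('scene')[:,:,::-1],335,235,378,285); print(a,b)
c=meas(cv2.imread('pics/top0.png'),142,200,185,235); d=meas(viewer.read_camera('top')[:,:,::-1],142,200,185,235); print(c,d)
dz=max(np.abs(b[0]-a[0]).max(),np.abs(d[0]-c[0]).max()); print(dz)
if dz<2.5: env.sign_off(); print('signed off')
E
```

```text
(array([357.97, 258.45]), array([ 0.647, -0.763]), np.float64(-18.3), np.float64(18.9)) (array([358.86, 258.87]), array([ 0.668, -0.745]), np.float64(-19.2), np.float64(17.8))
(array([157.61, 221.36]), array([ 0.804, -0.595]), np.float64(-13.9), np.float64(14.1)) (array([156.8 , 220.77]), array([ 0.814, -0.581]), np.float64(-13.8), np.float64(13.6))
0.8899999999999864
the job is handed in; nothing more can be done
signed off
```

I ran the red scraper through the L-shaped groove in one pass, laid it back in its rest and released it. I handed the job in at about 23.6 s of the 72 s allowed; no verdict is reported.

- **Groove pass:** When I felt for the floor at the upper end, the tip touched at an estimated -8.0 mm, which matches the groove's depth. I then ran the pass with the tip about 6.5 mm deep, in steps of about 4 cm/s. The tip's readings at the pauses ran from x = 66 mm at the upper end to the corner at (-74, 115) mm and the far end at (-74, -113) mm, all inside the windows. Wrist forces read at the pauses were under 4 N. Tip speed and contact force between the pauses were not measured, so those limits rest on the commanded steps.
- **Scraper in the rest:** In the scene and top pictures the handle is within 0.9 px (2–3 mm) of where it started, and its slope looks within about 2° of the original. It sits a few millimetres to one side in the trough, within the 13 mm allowed. I did not see the tip against the stop directly; that is inferred from the unchanged handle position.
- **Other objects:** The gripper is open and about 17 cm clear of the rest. The bystanders looked unmoved in the final pictures, but I did not measure them.
- **Disagreements:** The cameras differed from each other and from the arm's own position by about 2–4 mm. The first move call was refused for missing keys, and nothing moved.

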